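Clear the bench after sampling: sharps, tweezers, tubes

ROBOT

A 6-joint arm with a two-finger parallel gripper is mounted at the origin on a cart in front of the work surface, level with it; the furniture and walls round the work are solid. World frame = base frame: x ahead of the robot, y to its left, z up, the work surface at z = 0. Lengths are in mm, angles in rad, forces in N, time in s.
With the tool pointing down it reaches from about 225 to 725 mm from the base axis. Payload 3.1 kg.
Tool frame: the origin (TCP) lies midway between the tips of the shut fingers; the grasp point (between the pads) lies 19 mm behind it; z points along the fingers, y is the direction in which the jaws open and shut (so a half turn about z gives the same grasp; the last joint's range is limited). The gripper opens to 85 mm and grips with 20 to 120 N. Pads are 22 mm wide; open, the fingers measure 114 mm over their backs; the gripper's body (76 mm by 85 mm) begins 54 mm behind the grasp point. The pads swing forward as they close: fully open they stand 13 mm farther back than shut.
Start: joints at [-1.403, 0.048, 0.099, 1.622, 0, 1.443], TCP at [153.025, -502.196, 231.312] pointing down, gripper open.
Joint ranges: [-2.91, 2.91], [-0.99, 1.94], [-1.21, 1.42], [-2.12, 2.29], [-1.49, 1.47], [-3.14, 3.14]. Speed limits (rad/s): [2.79, 2.79, 3.14, 3.14, 3.14, 3.14].

INTERFACE

Orientations are given as a 3x3 rotation matrix whose columns are the frame's x, y, z axes.
In Python, from station import readout, grab_frame, sign_off, regions_of gives the robot as it stands.
- The arm moves only by the tool jog_arm, never from a script. Its arguments are lists of equal length, an entry for each row: "linear": the shift along the tool's x, y, z in cm, a list of three; "rot": the turn, a rotation vector about the tool's x, y, z in degrees, a list of three; "claw": the finger opening in cm, from 0 to 8.54. A call has 1 to 12 rows; each row is the pose to reach, as a shift and turn from the pose measured when the call began, along the tool's axes at that moment; what a row does not reach only later rows make up. A row lasts 1/10 s, in which the tool goes at most 50 mm and 8.59 degrees, less where a joint would pass 70% of its speed; a pose out of reach is approached as far as the arm can. A call with a gripper value outside its range is refused whole. The fingers move at their own pace and stop on an object; "grip_force" is the grip in N (left out, the last holds). Time passes only in rows, so rows that repeat a pose let the fingers close. It gives the time, the measured TCP pose, the force and the opening at its end, in the units of the state.
- readout.sense(): the state, without advancing time (a new reading comes with each control period).
- grab_frame(name): name is "scene" or "top" or "wrist"; returns a dict with "pixels" (384x512x3 uint8, blue, green, red), "fx", "fy", "cx", "cy" (pixels), "view" (4x4, takes a point from world to camera coordinates). Camera axes: x right, y down, z forward; pixel columns grow to the right and rows downward; lengths in mm; the calibration is good to about 2 mm. The wrist camera is an equidistant fisheye: a pixel r from the principal point sees the ray r / f radians off the axis. A picture is of the moment at which its call begins. There is no depth.
- sign_off(): hands the job in, once; it reports no verdict.
Trained networks look in a picture, given as the dict that the camera call returned (one of the last four; its "shot" number tells which), for a name from the list of things; names that differ only in an ending like _2 or _b are one class to them, and where a whole thing is asked for, a point or a joint stands for the part that bears it (a point fixed in the world has none). Each returns a list of dicts, best first, with "conf" (0 to 1); they miss things now and then, are a little off and sometimes report something else, mostly with a low value. They report only what shows in the picture. A call takes as long as a camera call.
- regions_of(picture, name): "pixels" (384x512 bool, what is visible of it) and "centre" ([column, row] in pixels, amid what is visible of it).
The state is a dict: "clock": time; "joint_pos": joint angles; "dq": joint speeds; "tau": joint torques, N m; "tool_pos": TCP position; "tcp_rot": TCP orientation; "wrist_force": force on the tool from outside, world axes, zero at the start; "moment": the same for the moment, N m; "gripper_width": opening from 0.0 (shut) to 1.0 (fully open).
Only numpy, scipy, OpenCV 4.12 (cv2) and the standard library are available. Lean on these libraries where they do the work, as an engineer would, in place of code of your own. Each camera call takes 0.05 s, during which the arm holds its last target. There are 200 camera calls.

TASK

Clear up after the sampling: before you move any tweezers or tube, drop the used syringe through the slot in the lid of the sharps bin, so that nobody has to work round a bare needle. Then lay both tweezers flat in the steel wash tray, lengthways and side by side without crossing, and stand both loose screw-cap tubes upright in empty bays of the wire rack. Leave the covered culture dish where it is.

Things in the scene. Friction and masses are not known exactly. Their poses are not given: they have to be found in the camera images.
- syringe_c (a point): small used syringe lying on the bench, 106 mm long, 15 g: clear barrel 10 mm thick and 62 mm long, white flange 22 mm wide and plunger at one end, thin bare needle at the other. The point is the barrel's centre (5 mm over the bench; plunger end 47 mm, needle tip 59 mm away): grip across the barrel there. y runs along it to the needle, x across, z up.
- tweezers_a_c (a point): blue plastic tweezers, 122 mm long, 10 mm wide and 9 mm thick, 20 g, lying flat on the bench; grip across the middle. The point is its centre (4.5 mm over what it lies on); y runs along its length, x across it, z up.
- tweezers_b_c (a point): pale clear-white plastic tweezers, 122 mm long, 10 mm wide and 9 mm thick, 20 g, lying flat on the bench; grip across the middle. The point is its centre (4.5 mm over what it lies on); y runs along its length, x across it, z up.
- tube_a_c (a point): Loose tube with blue cap, 112 mm tall, 45 g, standing free on its flat foot; a solid 28.6 mm cylinder to the fingers (the cap only looks wider, 34 mm). The point is on its axis half-way up, 56 mm over its foot; z up. Hold it in the upper third: its lower 43 mm go below the rack's top wires. This one: empty.
- tube_b_c (a point): Loose tube with blue cap, 112 mm tall, 45 g, standing free on its flat foot; a solid 28.6 mm cylinder to the fingers (the cap only looks wider, 34 mm). The point is on its axis half-way up, 56 mm over its foot; z up. Hold it in the upper third: its lower 43 mm go below the rack's top wires. This one: half full, pale.
- sharps_bin: sharps bin, fixed: hollow white ribbed box with grey lid, 100 (x) by 164 (y) by 102 mm tall. Its only opening is a slot 46 mm wide (x), 130 mm long (y) in the middle of the lid, whose top is 102 mm over the origin. Let the syringe go just above it, level along y, barrel centre within 9 mm of the slot's middle. A flap hangs folded at +x, to x = 58 mm. Origin: centre of underside, z up.
- wash_tray: shallow open stainless-steel tray, fixed, 120 (x) by 200 (y) by 20 mm tall, walls and floor 3 mm thick (inside 114 by 194 mm), with a small wire handle at each short end. The tweezers lie along its y. Origin: centre of its underside, z up.
- tube_rack: white wire rack, fixed, 51 (x) by 195 mm (y): a row of four square bays open at the top, each 45 mm wide inside, centres at x = 0, y = -72, -24, 24, 72 mm. Top wires 50 mm, floor plate 7 mm over the origin. The bay at y = -72 already holds a fixed tube; the others are empty. A tube in place stands on the floor plate. Origin: centre of underside, z up.
- culture_dish: round covered petri dish with a tan label, 91 mm across and 17 mm tall, loose on the bench at the right (-y) of the work, to be left alone. Origin: centre of its underside, z up.

How it is judged:
By the outcome, as a careful person would: the job done as asked, in the order asked, and still so for the second after the job is handed in, with the robot touching nothing.
It also fails if it takes over 131 s, if anything falls off the work surface, if the arm or the gripper's body presses on something with over 40 N, if the wrist force passes 120 N, or if a joint passes its speed limit or range.

## Working session

There is one attempt and no reset: what is moved stays moved. The work goes in short steps, Python scripts to look and compute and a tool call to move; the robot and the scene stay as the last step left them, time stands still between calls to the robot, and variables do not carry over. Pictures are saved under pics/ and viewed, about 12 in all and at most 16, crops included, and the job is handed in when it is done.

Besides the shell and the picture viewer there is one more tool, called after ">>>" as name(argument=value, ...), one argument or row to a line, values as JSON. jog_arm: Moves the arm, as the interface text tells. Its arguments: {"type":"object","properties":{"linear":{"type":"array","items":{"type":"array","items":{"type":"number"}}},"rot":{"type":"array","items":{"type":"array","items":{"type":"number"}}},"claw":{"type":"array","items":{"type":"number"}},"grip_force":{"type":"number"}},"required":["linear","rot","claw"]}

```bash
mkdir -p pics; ls; python3 - <<'E'
from station import *
import cv2,numpy as np
for n in("top","scene"):
    p=grab_frame(n); cv2.imwrite(f"pics/{n}0.png",p["pixels"])
    print(n,p["fx"],p["fy"],p["cx"],p["cy"],np.round(p["view"],3).tolist(),p["shot"])
    for k in("syringe_c","tweezers_a_c","tweezers_b_c","tube_a_c","tube_b_c","sharps_bin","wash_tray","tube_rack","culture_dish"):
        print(k,[(round(r["conf"],2),np.round(r["centre"]).tolist(),int(r["pixels"].sum())) for r in regions_of(p,k)][:4])
print(readout.sense())
E
```

```text
pics
top 497.77902518897855 497.77902518897855 254.41949588800026 191.89922154689933 [[-0.003, -1.0, -0.022, -51.224], [-0.99, 0.006, -0.137, 560.854], [0.138, 0.021, -0.99, 1338.865], [0.0, 0.0, 0.0, 1.0]] 1
syringe_c [(0.55, [276.0, 226.0], 57)]
tweezers_a_c [(0.44, [235.0, 236.0], 142)]
tweezers_b_c []
tube_a_c [(0.49, [236.0, 240.0], 155)]
tube_b_c [(0.7, [329.0, 241.0], 124)]
sharps_bin [(0.67, [279.0, 225.0], 95), (0.66, [332.0, 162.0], 2725)]
wash_tray [(0.66, [144.0, 169.0], 3152), (0.61, [277.0, 224.0], 64)]
tube_rack [(0.57, [232.0, 153.0], 1393)]
culture_dish [(0.7, [380.0, 219.0], 751), (0.66, [332.0, 160.0], 2723)]
scene 412.05662177134974 412.05662177134974 257.88813296263544 189.9509325744177 [[-0.775, -0.631, -0.02, 390.139], [-0.363, 0.472, -0.803, 295.686], [0.517, -0.615, -0.596, 763.324], [0.0, 0.0, 0.0, 1.0]] 2
syringe_c [(0.42, [293.0, 215.0], 73)]
tweezers_a_c [(0.65, [204.0, 320.0], 343), (0.44, [277.0, 224.0], 553), (0.3, [342.0, 180.0], 423)]
tweezers_b_c [(0.51, [241.0, 267.0], 207)]
tube_a_c [(0.78, [281.0, 226.0], 547), (0.62, [139.0, 273.0], 4439)]
tube_
[... 374 characters left out ...]
1.62196119e+00,
       -3.72718161e-06,  1.44301445e+00]), 'dq': array([-0.00070329,  0.00031247,  0.00303335, -0.00081556, -0.00091135,
       -0.00103813]), 'tau': array([ 6.16928046e-04, -3.38656461e+01,  3.20166314e+01,  9.85261722e-04,
       -6.61902823e-05, -1.98816281e-06]), 'tool_pos': array([ 153.02936159, -502.22570698,  231.33506864]), 'tcp_rot': array([[ 9.56575380e-01,  2.91485063e-01,  9.96325650e-06],
       [ 2.91485063e-01, -9.56575377e-01, -8.10378401e-05],
       [-1.40907141e-05,  8.04229431e-05, -9.99999997e-01]]), 'wrist_force': array([-0.42912027, -0.03868162,  0.42578569]), 'moment': array([-0.00138437,  0.0025333 ,  0.00717931]), 'gripper_width': 0.9961533356211134}
```

```bash
python3 - <<'E'
import cv2
a=cv2.imread("pics/top0.png")[110:290,80:440]; cv2.imwrite("pics/top0c.png",cv2.resize(a,(800,400),interpolation=cv2.INTER_CUBIC))
a=cv2.imread("pics/scene0.png")[110:370,50:420]; cv2.imwrite("pics/scene0c.png",cv2.resize(a,(800,562),interpolation=cv2.INTER_CUBIC))
E
```

```text
(no output)
```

View pics/top0c.png

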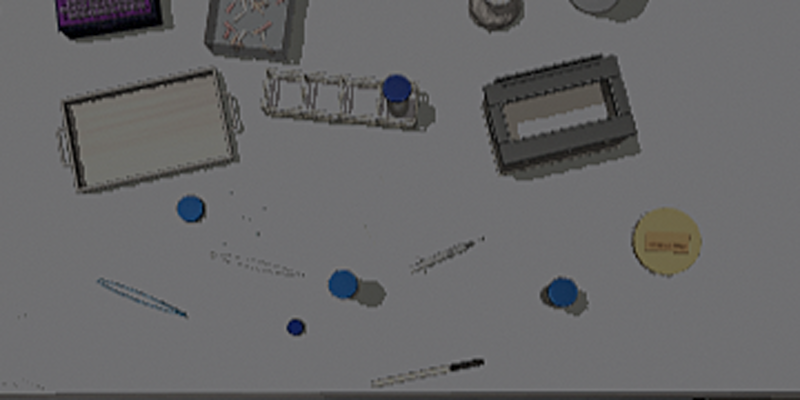

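View pics/scene0c.png

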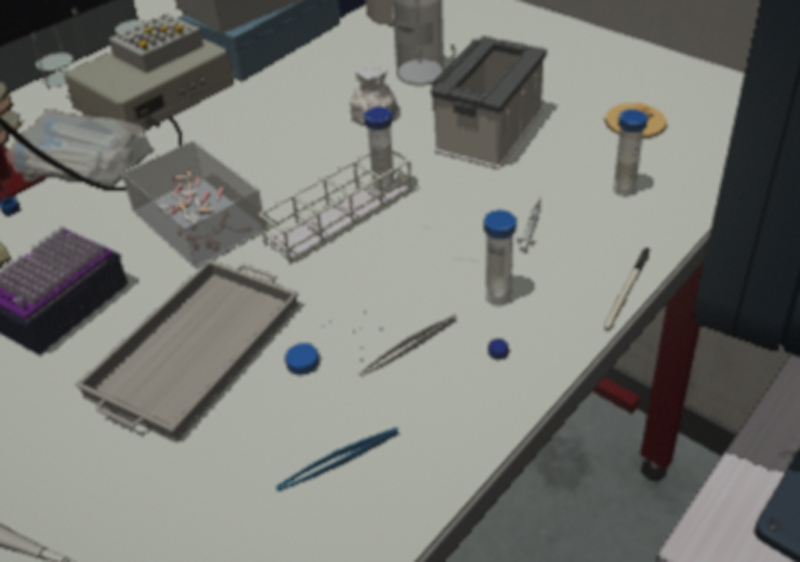

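The top view shows the syringe at about full-image px (266,231) flange to (297,217) needle. Blue tweezers run (124,236)-(164,252), pale ones (175,224)-(216,234). Tube caps are at (234,238) and (333,242). The tray is at (147,168), the rack at (235,153) and the bin at (332,161). There are also two loose caps and a pen as distractors.

```bash
cat > h.py <<'E'
from station import *
import cv2,numpy as np
def ray(p,uv):
    u,v=uv; x=(u-p["cx"])/p["fx"]; y=(v-p["cy"])/p["fy"]
    if p.get("fish"):
        r=np.hypot(x,y); s=np.sin(r)/r if r>1e-9 else 1; d=np.array([x*s,y*s,np.cos(r)])
    else: d=np.array([x,y,1.])
    V=p["view"]; R=V[:3,:3]; return -R.T@V[:3,3], R.T@d
def toz(p,uv,z):
    c,d=ray(p,uv); return (c+d*(z-c[2])/d[2])[:3]
def proj(p,P):
    V=p["view"]; q=V[:3,:3]@np.asarray(P,float)+V[:3,3]
    if p.get("fish"):
        r=np.hypot(q[0],q[1]); th=np.arctan2(r,q[2]); k=th/max(r,1e-9); a=q[:2]*k
    else: a=q[:2]/q[2]
    return np.array([p["fx"]*a[0]+p["cx"],p["fy"]*a[1]+p["cy"]])
def grab(n,save=None):
    p=grab_frame(n); p["fish"]=n=="wrist"
    if save: cv2.imwrite("pics/"+save,p["pixels"])
    return p
E
python3 - <<'E'
from h import *
p=grab("top")
print("cam",ray(p,(0,0))[0])
f=lambda a:(a[0]/2.2222+80,a[1]/2.2222+110)
pts=dict(syr_fl=((413,270),5),syr_tip=((482,238),5),ta1=((98,281),4.5),ta2=((186,316),4.5),tb1=((212,253),4.5),tb2=((303,275),4.5),
tubeM=((343,284),112),tubeR=((562,293),112),
tr1=((64,101),20),tr2=((216,70),20),tr3=((238,160),20),tr4=((80,190),20),
rk1=((268,70),50),rk2=((263,113),50),rk3=((413,126),50),rtube=((397,88),115),
b1=((486,86),102),b2=((612,58),102),b3=((635,134),102),b4=((505,165),102),s1=((502,108),102),s2=((601,82),102),s3=((612,114),102),s4=((516,138),102),dish=((667,241),17),cap=((190,208),10))
for k,(a,z) in pts.items(): print(k,np.round(toz(p,f(a),z)))
E
```

```text
cam [ 371.2384601   -82.9636865  1401.79835101]
syr_fl [453. -85.   5.]
syr_tip [ 493. -172.    5.]
ta1 [441. 314.   4.]
ta2 [396. 202.   4.]
tb1 [476. 170.   4.]
tb2 [447.  54.   4.]
tubeM [431.  -3. 112.]
tubeR [ 419. -257.  112.]
tr1 [670. 362.  20.]
tr2 [710. 167.  20.]
tr3 [592. 136.  20.]
tr4 [555. 337.  20.]
rk1 [702.  96.  50.]
rk2 [647. 101.  50.]
rk3 [629. -86.  50.]
rtube [663. -67. 115.]
b1 [ 667. -173.  102.]
b2 [ 700. -325.  102.]
b3 [ 608. -349.  102.]
b4 [ 571. -194.  102.]
s1 [ 640. -192.  102.]
s2 [ 671. -311.  102.]
s3 [ 632. -323.  102.]
s4 [ 604. -208.  102.]
dish [ 487. -402.   17.]
cap [533. 198.  10.]
```

```bash
cat >> h.py <<'E'
from scipy.spatial.transform import Rotation as Ro
def go(pos,yaw,s=None):
    "shift (cm, tool axes) and turn (deg) to TCP pos, tool down, tool-x heading yaw deg; also q6 guess"
    s=s or readout.sense(); R=s["tcp_rot"]; T=np.array
    c,n=np.cos(np.radians(yaw)),np.sin(np.radians(yaw))
    G=np.array([[c,n,0],[n,-c,0],[0,0,-1]])
    cur=np.degrees(np.arctan2(R[1,0],R[0,0]))
    q=np.degrees(np.arctan2(pos[1],pos[0]))+180-yaw
    print("lin",np.round(R.T@(np.array(pos)-s["tool_pos"])/10,2),"rot",np.round(np.degrees(Ro.from_matrix(R.T@G).as_rotvec()),1),"curyaw",round(cur,1),"q6",round((q+180)%360-180))
def st():
    s=readout.sense(); R=s["tcp_rot"]
    print("t",round(s["clock"],1),"pos",np.round(s["tool_pos"],1),"yaw",round(np.degrees(np.arctan2(R[1,0],R[0,0])),1),"z",np.round(R[:,2],3),"F",np.round(s["wrist_force"],1),"w",round(s["gripper_width"],3),"q",np.round(s["joint_pos"],2))
E
python3 -c "
from h import *
go((468,-118,230),114.7)"
```

```text
lin [ 41.33 -27.57   0.13] rot [ -0.   -0.  -97.8] curyaw 16.9 q6 51
```

>>> jog_arm(
  linear=[
    [41.3, -27.6, 0],
    [41.3, -27.6, 0],
    [41.3, -27.6, 0],
    [41.3, -27.6, 0],
    [41.3, -27.6, 0],
    [41.3, -27.6, 0],
    [41.3, -27.6, 0],
    [41.3, -27.6, 0],
    [41.3, -27.6, 0],
    [41.3, -27.6, 0],
    [41.3, -27.6, 0],
    [41.3, -27.6, 0],
  ],
  rot=[
    [0, 0, -8.2],
    [0, 0, -16.3],
    [0, 0, -24.5],
    [0, 0, -32.6],
    [0, 0, -40.8],
    [0, 0, -48.9],
    [0, 0, -57],
    [0, 0, -65.2],
    [0, 0, -73.4],
    [0, 0, -81.5],
    [0, 0, -89.7],
    [0, 0, -97.8],
  ],
  claw=[8.5, 8.5, 8.5, 8.5, 8.5, 8.5, 8.5, 8.5, 8.5, 8.5, 8.5, 8.5],
  grip_force=30,
)

```text
clock: 2.25
tool_pos: [468.4, -116.0, 231.1]
tcp_rot: [[-0.428, 0.904, -0.0], [0.904, 0.428, 0.0], [0.0, -0.0, -1.0]]
wrist_force: [0.2, -0.4, -0.4]
gripper_width: 1.0
```

```bash
python3 - <<'E'
from h import *
st()
p=grab("wrist","w1.png"); st()
print(p["fx"],p["cx"],p["cy"],"cam",ray(p,(256,192)))
for k in("syringe_c","tube_a_c","tweezers_a_c"):
    print(k,[(round(r["conf"],2),np.round(r["centre"]).tolist(),int(r["pixels"].sum())) for r in regions_of(p,k)][:4])
print(proj(p,(468,-118,5)))
cv2.imwrite("pics/w1b.png",cv2.resize(p["pixels"],(800,600),interpolation=cv2.INTER_CUBIC))
E
```

```text
t 2.2 pos [ 468.4 -116.   231.1] yaw 115.3 z [-0.  0. -1.] F [ 0.2 -0.4 -0.4] w 1.0 q [-0.38 -0.06 -0.01  1.62 -0.    0.75]
t 2.3 pos [ 468.1 -116.7  231.2] yaw 115.4 z [-0.  0. -1.] F [0.4 0.1 0.2] w 0.997 q [-0.38 -0.06 -0.01  1.62 -0.    0.74]
297.3186396354542 255.70330285171363 188.93112837593506 cam (array([430.67988728, -40.25860798, 374.10444243]), array([ 0.14616386, -0.30535814, -0.94095299]))
syringe_c [(0.57, [259.0, 157.0], 444)]
tube_a_c [(0.83, [273.0, 50.0], 1240)]
tweezers_a_c []
[255.92859501 157.55701697]
```

View pics/w1b.png

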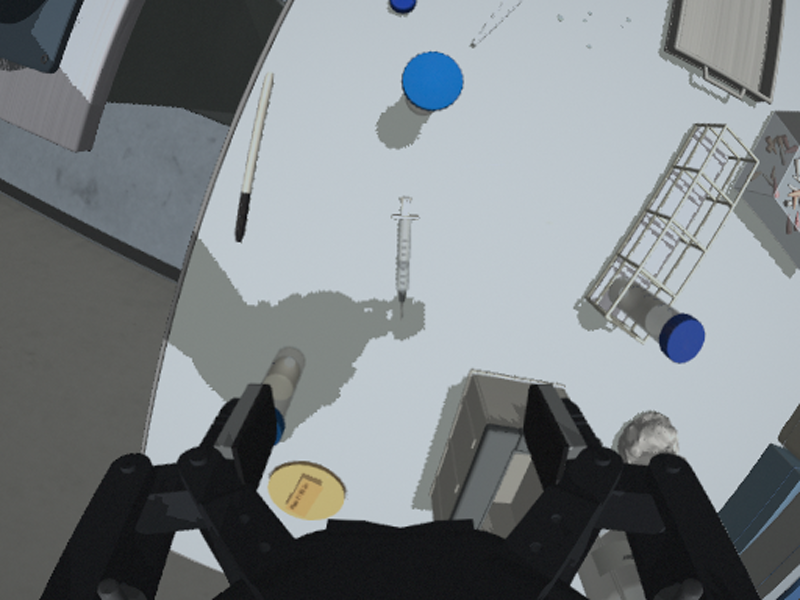

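Wrist view (800 px scale): syringe plunger end is at (405,198) and needle tip at (401,318). The pads lie to either side below, and the bin is in front.

```bash
python3 - <<'E'
from h import *
p=grab("wrist")
g=lambda a,z:toz(p,(a[0]/1.5625,a[1]/1.5625),z)
e,f,t=g((405,198),5),g((405,214),5),g((401,318),5)
print(e,f,t,np.linalg.norm(t-e),np.degrees(np.arctan2(*(t-e)[1::-1])))
u=(t-e)/np.linalg.norm(t-e); print("c from end",e+47*u,"from tip",t-59*u)
r=regions_of(p,"syringe_c")[0]["pixels"]; P=np.array([toz(p,q[::-1],5) for q in np.argwhere(r)])
m=P.mean(0);w,v=np.linalg.eigh(np.cov((P-m)[:,:2].T)); a=(P-m)[:,:2]@v[:,1]
print(m,np.degrees(np.arctan2(v[1,1],v[0,1])),a.min(),a.max())
c=(e+47*u+t-59*u)/2; yaw=np.degrees(np.arctan2(u[1],u[0]))+180; print(c,yaw)
go((c[0],c[1],20),yaw)
for k,a,z in(("tubeM cap",(432,81),112),("rackTubeCap",(683,338),112)): print(k,g(a,z))
E
```

```text
[454.49712306 -82.20737774   5.        ] [459.92836576 -94.00216299   5.        ] [ 494.36304463 -176.7653085     5.        ] 102.6181951344429 -67.13955857775888
c from end [ 472.75605181 -125.51570859    5.        ] from tip [ 471.44226172 -122.39953148    5.        ]
[ 470.89317111 -117.80550201    5.        ] 112.28365385014864 -44.20164914797165 41.47168615133725
[ 472.09915677 -123.95762004    5.        ] 112.86044142224112
lin [-0.72  0.18 21.14] rot [0.  0.  1.7] curyaw 114.6 q6 52
tubeM cap [433.35148003  -3.73690502 112.        ]
rackTubeCap [666.61298111 -69.8592784  112.        ]
```

>>> jog_arm(
  linear=[
    [-0.7, 0.2, 5],
    [-0.7, 0.2, 10],
    [-0.7, 0.2, 14],
    [-0.7, 0.2, 17],
    [-0.7, 0.2, 19.5],
    [-0.7, 0.2, 21.5],
    [-0.7, 0.2, 22.5],
    [-0.7, 0.2, 22.8],
    [-0.7, 0.2, 22.8],
  ],
  rot=[
    [0, 0, 1.7],
    [0, 0, 1.7],
    [0, 0, 1.7],
    [0, 0, 1.7],
    [0, 0, 1.7],
    [0, 0, 1.7],
    [0, 0, 1.7],
    [0, 0, 1.7],
    [0, 0, 1.7],
  ],
  claw=[4, 4, 4, 4, 4, 4, 4, 4, 4],
)

```text
clock: 3.45
tool_pos: [472.4, -124.0, 3.7]
tcp_rot: [[-0.388, 0.922, 0.0], [0.922, 0.388, -0.0], [-0.0, 0.0, -1.0]]
wrist_force: [0.0, -0.1, 0.4]
gripper_width: 0.468
```

```bash
python3 - <<'E'
from h import *
p=grab("wrist","w2.png"); st()
go((472,-124,3),112.9)
c=p["pixels"][90:330,130:380]; cv2.imwrite("pics/w2b.png",cv2.resize(c,None,fx=2.4,fy=2.4,interpolation=cv2.INTER_CUBIC))
E
```

```text
t 3.5 pos [ 473.  -124.2    4.4] yaw 112.8 z [ 0.002 -0.001 -1.   ] F [-0.7 -0.   0.6] w 0.468 q [-0.39  0.03 -0.38  1.16  0.    0.78]
lin [ 0.06 -0.09  0.14] rot [ 0.1  0.1 -0.1] curyaw 112.8 q6 52
```

View pics/w2b.png

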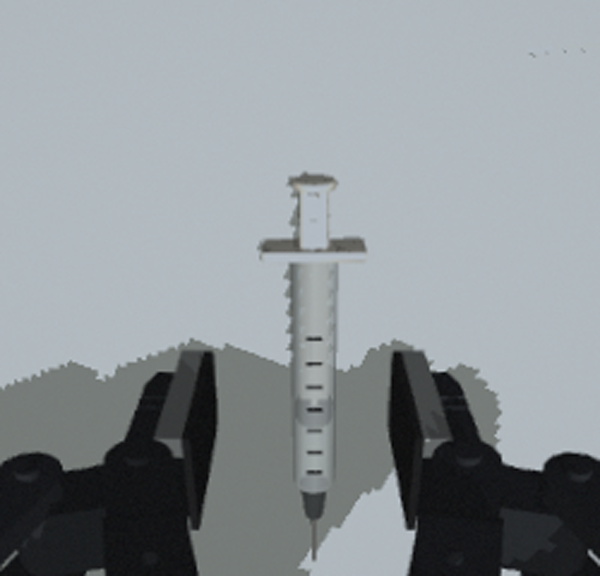

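The barrel is centred between the pads: flange at crop (313,250), barrel front (314,488). I'll check its lengthwise position.

```bash
python3 - <<'E'
from h import *
p=grab("wrist"); 
E=[toz(p,(130+313/2.4,90+y/2.4),5) for y in(178,252,488,558)]
print(np.round(E,1)); c=(E[1]+E[2])/2;print("barrel c",c,np.linalg.norm(E[2]-E[1]))
u=np.array([.388,-.922]);tp=readout.sense()["tool_pos"];print("along TCP->c",(c-tp)[:2]@u)
go((c[0],c[1],3),112.9)
E
```

```text
[[ 455.1  -79.7    5. ]
 [ 461.5  -94.7    5. ]
 [ 486.7 -153.3    5. ]
 [ 496.8 -176.7    5. ]]
barrel c [ 474.06154739 -123.98480669    5.        ] 63.827309120489346
along TCP->c -0.017520290060842332
lin [0.   0.07 0.18] rot [ 0.1  0.1 -0. ] curyaw 112.9 q6 52
```

>>> jog_arm(
  linear=[
    [0, 0.1, 0.2],
    [0, 0.1, 0.2],
    [0, 0.1, 0.2],
    [0, 0.1, 0.2],
    [0, 0.1, 0.2],
    [0, 0.1, 0.2],
    [0, 0.1, 0.2],
  ],
  rot=[
    [0, 0, 0],
    [0, 0, 0],
    [0, 0, 0],
    [0, 0, 0],
    [0, 0, 0],
    [0, 0, 0],
    [0, 0, 0],
  ],
  claw=[0.5, 0.5, 0.5, 0.5, 0.5, 0.5, 0.5],
  grip_force=30,
)

```text
clock: 4.25
tool_pos: [475.4, -124.3, 3.9]
tcp_rot: [[-0.389, 0.921, 0.005], [0.921, 0.389, -0.002], [-0.004, 0.004, -1.0]]
wrist_force: [0.8, 0.4, 5.8]
gripper_width: 0.107
```

>>> jog_arm(
  linear=[
    [0, 0, -3],
    [0, 0, -7],
    [0, 0, -11],
    [0, 0, -15],
    [0, 0, -18],
    [0, 0, -20],
    [0, 0, -20],
  ],
  rot=[
    [0, 0, 0],
    [0, 0, 0],
    [0, 0, 0],
    [0, 0, 0],
    [0, 0, 0],
    [0, 0, 0],
    [0, 0, 0],
  ],
  claw=[0.5, 0.5, 0.5, 0.5, 0.5, 0.5, 0.5],
)

```text
clock: 4.95
tool_pos: [475.9, -124.5, 206.9]
tcp_rot: [[-0.388, 0.921, 0.01], [0.921, 0.389, -0.004], [-0.007, 0.008, -1.0]]
wrist_force: [0.3, 0.2, -0.2]
gripper_width: 0.101
```

```bash
python3 - <<'E'
from h import *
st()
p=grab("wrist","w3.png")
cv2.imwrite("pics/w3b.png",cv2.resize(p["pixels"],(800,600),interpolation=cv2.INTER_CUBIC))
for uv in((640,-192),): pass
# slot: from top-view corners
S=np.array([[640,-192],[671,-311],[632,-323],[604,-208]]);B=np.array([[667,-173],[700,-325],[608,-349],[571,-194]])
print(S.mean(0),B.mean(0))
E
```

```text
t 5.0 pos [ 475.9 -124.5  206.9] yaw 112.9 z [ 0.01  -0.004 -1.   ] F [ 0.3  0.2 -0.2] w 0.101 q [-0.39 -0.05 -0.05  1.56  0.    0.78]
[ 636.75 -258.5 ] [ 636.5  -260.25]
```

View pics/w3b.png

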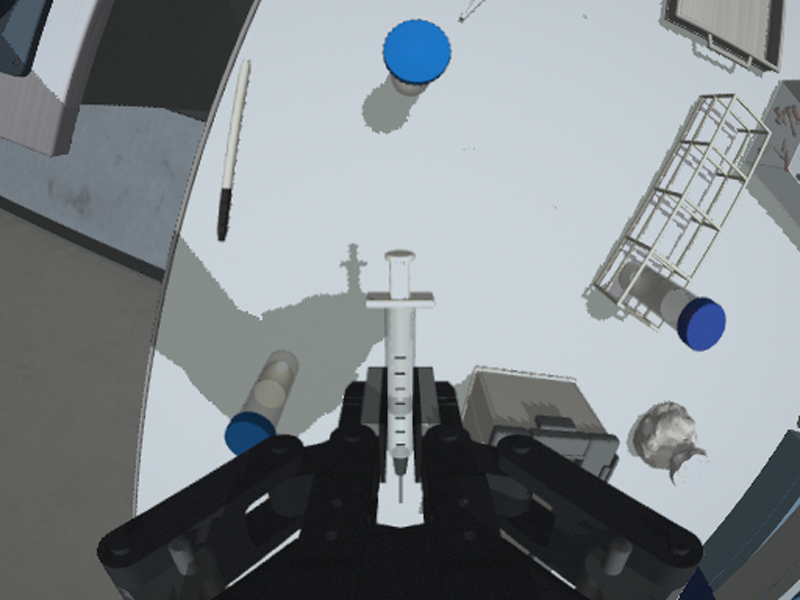

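The syringe is held level between the pads, with the plunger toward the camera. Next I go above the slot, with the needle along the bin's y (heading about -76.5°).

```bash
python3 -c "
from h import *
go((636.5,-259,205),103.5)"
```

```text
lin [-18.7    9.64   0.1 ] rot [0.3 0.3 9.4] curyaw 112.9 q6 54
```

>>> jog_arm(
  linear=[
    [-4, 2, 0],
    [-8, 4, 0],
    [-12, 6, 0],
    [-15, 7.7, 0],
    [-17.5, 9, 0],
    [-18.7, 9.6, 0.1],
    [-18.7, 9.6, 0.1],
    [-18.7, 9.6, 0.1],
  ],
  rot=[
    [0, 0, 2],
    [0, 0, 4],
    [0, 0, 6],
    [0.3, 0.3, 8],
    [0.3, 0.3, 9.4],
    [0.3, 0.3, 9.4],
    [0.3, 0.3, 9.4],
    [0.3, 0.3, 9.4],
  ],
  claw=[0.5, 0.5, 0.5, 0.5, 0.5, 0.5, 0.5, 0.5],
)

```text
clock: 5.8
tool_pos: [635.0, -258.5, 202.1]
tcp_rot: [[-0.233, 0.973, -0.005], [0.973, 0.233, 0.003], [0.004, -0.004, -1.0]]
wrist_force: [0.7, 0.1, 0.2]
gripper_width: 0.102
```

```bash
python3 - <<'E'
from h import *
st()
p=grab("wrist","w4.png")
im=cv2.resize(p["pixels"],(800,600),interpolation=cv2.INTER_CUBIC)
cv2.imwrite("pics/w4b.png",im)
E
```

```text
t 5.8 pos [ 635.  -258.5  202.1] yaw 103.5 z [-0.005  0.003 -1.   ] F [0.7 0.1 0.2] w 0.102 q [-0.48  0.5   0.58  1.66  0.    0.85]
```

View pics/w4b.png

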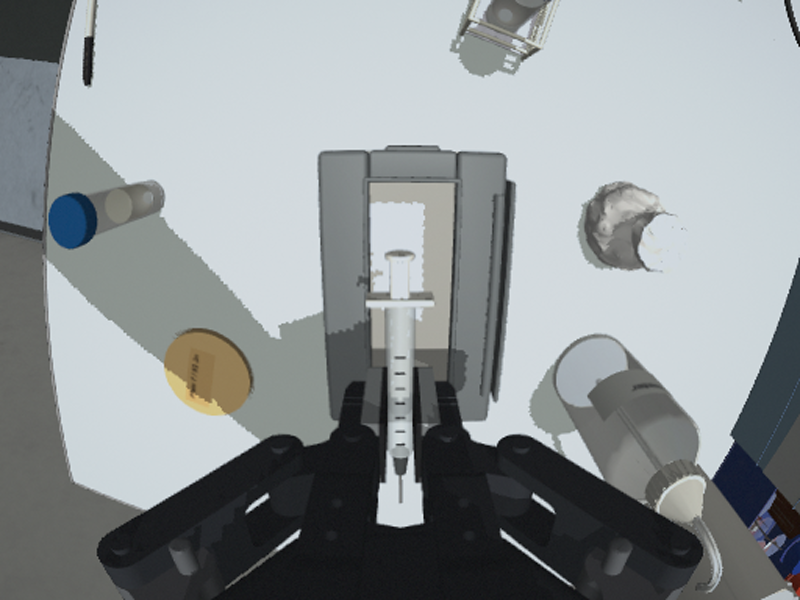

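The slot's top edge runs (368,180)-(459,180) and its sides reach (371,350) and (452,350). Lid corners are at (319,152) and (505,153).

```bash
python3 - <<'E'
from h import *
p=grab("wrist")
g=lambda a,z=102:toz(p,(a[0]/1.5625,a[1]/1.5625),z)[:2]
for a in((368,180),(459,180),(371,350),(452,350),(319,153),(505,154),(330,420),(490,418)): print(a,np.round(g(a),1))
A,B=g((368,180)),g((459,180)); L=(g((371,350))+g((452,350)))/2; m=(A+B)/2
d=L-m; print("slot w",np.linalg.norm(A-B),"heading",np.degrees(np.arctan2(d[1],d[0])))
d/=np.linalg.norm(d); print("centre by slot end",m+65*d)
C,D=g((319,153)),g((505,154)); print("lid w",np.linalg.norm(C-D),"centre by lid",(C+D)/2+82*d)
# where the held syringe is
z=202+2; print("syr flange,tip px->", toz(p,(400/1.5625,299/1.5625),z),toz(p,(401/1.5625,465/1.5625),z))
E
```

```text
(368, 180) [ 602.5 -200.9]
(459, 180) [ 648.9 -189.5]
(371, 350) [ 625.1 -295.8]
(452, 350) [ 671.2 -284.8]
(319, 153) [ 574.1 -192.4]
(505, 154) [ 669.1 -169.6]
(330, 420) [ 610.  -350.9]
(490, 418) [ 708.8 -326. ]
slot w 47.72583049307564 heading -76.70719810002247
centre by slot end [ 640.63276291 -258.47589786]
lid w 97.65670333389731 centre by lid [ 640.45044444 -260.79794149]
syr flange,tip px-> [ 625.85084526 -226.07957902  204.        ] [ 642.33022021 -292.97050019  204.        ]
```

```bash
python3 -c "
from h import *
go((640,-259.5,108),103.3)"
```

```text
lin [-0.26  0.45  9.6 ] rot [-0.1 -0.1  0.2] curyaw 103.5 q6 55
```

>>> jog_arm(
  linear=[
    [-0.3, 0.5, 2],
    [-0.3, 0.5, 4],
    [-0.3, 0.5, 6],
    [-0.3, 0.5, 7.5],
    [-0.3, 0.5, 8.7],
    [-0.3, 0.5, 9.3],
    [-0.3, 0.5, 9.4],
    [-0.3, 0.5, 9.4],
    [-0.3, 0.5, 9.4],
  ],
  rot=[
    [0, 0, 0.2],
    [0, 0, 0.2],
    [0, 0, 0.2],
    [0, 0, 0.2],
    [0, 0, 0.2],
    [0, 0, 0.2],
    [0, 0, 0.2],
    [0, 0, 0.2],
    [0, 0, 0.2],
  ],
  claw=[0.5, 0.5, 0.5, 0.5, 0.5, 0.5, 0.5, 0.5, 0.5],
)

```text
clock: 6.8
tool_pos: [641.2, -260.1, 111.3]
tcp_rot: [[-0.23, 0.973, -0.0], [0.973, 0.23, 0.001], [0.001, -0.0, -1.0]]
wrist_force: [-0.3, 0.1, -0.4]
gripper_width: 0.101
```

```bash
python3 -c "
from h import *
st();go((640,-259.5,109),103.3)"
```

```text
t 6.8 pos [ 641.2 -260.1  111.3] yaw 103.3 z [-0.     0.001 -1.   ] F [-0.3  0.1 -0.4] w 0.101 q [-0.48  0.5   0.4   1.48  0.    0.86]
lin [ 0.09 -0.1   0.23] rot [-0.  -0.1 -0. ] curyaw 103.3 q6 55
```

>>> jog_arm(
  linear=[
    [0, -0.1, 0.3],
    [0, -0.1, 0.3],
    [0, -0.1, 0.3],
    [0, -0.1, 0.3],
    [0, -0.1, 0.3],
    [0, -0.1, 0.3],
    [0, -0.1, 0.3],
    [0, -0.1, -4],
    [0, -0.1, -8],
    [0, -0.1, -12],
    [0, -0.1, -13],
    [0, -0.1, -13],
  ],
  rot=[
    [0, 0, 0],
    [0, 0, 0],
    [0, 0, 0],
    [0, 0, 0],
    [0, 0, 0],
    [0, 0, 0],
    [0, 0, 0],
    [0, 0, 0],
    [0, 0, 0],
    [0, 0, 0],
    [0, 0, 0],
    [0, 0, 0],
  ],
  claw=[0.5, 0.5, 4, 4, 4, 4, 4, 4, 4, 4, 4, 4],
)

```text
clock: 8.0
tool_pos: [641.7, -261.2, 245.4]
tcp_rot: [[-0.23, 0.973, 0.006], [0.973, 0.23, -0.002], [-0.004, 0.005, -1.0]]
wrist_force: [0.5, -0.2, -0.0]
gripper_width: 0.47
```

```bash
python3 - <<'E'
from h import *
st()
p=grab("wrist","w5.png")
c=p["pixels"][80:290,190:340]; cv2.imwrite("pics/w5b.png",cv2.resize(c,None,fx=2.5,fy=2.5,interpolation=cv2.INTER_CUBIC))
go((418,256,230),0)
E
```

```text
t 8.0 pos [ 641.7 -261.2  245.4] yaw 103.3 z [ 0.006 -0.002 -1.   ] F [ 0.5 -0.2 -0. ] w 0.47 q [-0.48  0.53  0.71  1.75  0.    0.86]
lin [55.43 -9.82  1.19] rot [ 1.000e-01 -1.000e-01  1.033e+02] curyaw 103.3 q6 -149
```

View pics/w5b.png

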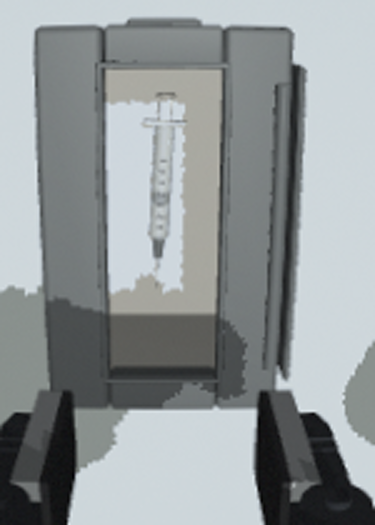

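The syringe lies in the bin, seen through the slot at crop (160,175). Next are the blue tweezers.

```bash
python3 -c "
from h import *
go((418,258,215),68)"
```

```text
lin [55.62 -9.78  2.69] rot [ 0.1  0.  35.3] curyaw 103.3 q6 144
```

>>> jog_arm(
  linear=[
    [4, -0.7, 0.5],
    [9, -1.6, 1],
    [14, -2.5, 1.5],
    [19, -3.3, 2],
    [24, -4.2, 2.7],
    [29, -5.1, 2.7],
    [34, -6, 2.7],
    [39, -6.9, 2.7],
    [44, -7.7, 2.7],
    [49, -8.6, 2.7],
    [53, -9.3, 2.7],
    [55.6, -9.8, 2.7],
  ],
  rot=[
    [0, 0, 3],
    [0, 0, 6],
    [0, 0, 9],
    [0, 0, 12],
    [0, 0, 15],
    [0, 0, 18],
    [0, 0, 21],
    [0, 0, 24],
    [0, 0, 27],
    [0, 0, 30],
    [0, 0, 33],
    [0, 0, 35.3],
  ],
  claw=[4, 4, 4, 4, 4, 4, 4, 4, 4, 4, 4, 4],
)

```text
clock: 9.25
tool_pos: [414.7, 260.0, 212.4]
tcp_rot: [[0.374, 0.928, -0.002], [0.928, -0.374, -0.001], [-0.002, -0.001, -1.0]]
wrist_force: [0.6, -0.0, 0.3]
gripper_width: 0.468
```

```bash
cat >> h.py <<'E'
def axis(p,name,z):
    for r in regions_of(p,name)[:3]:
        P=np.array([toz(p,q[::-1],z)[:2] for q in np.argwhere(r["pixels"])]); m=P.mean(0)
        w,v=np.linalg.eigh(np.cov((P-m).T)); a=(P-m)@v[:,1]; lo,hi=a.min(),a.max()
        print(name,round(r["conf"],2),"px",np.round(r["centre"]),"mid",np.round(m+v[:,1]*(lo+hi)/2,1),"head",round(np.degrees(np.arctan2(v[1,1],v[0,1])),1),"len",round(hi-lo,1))
E
python3 - <<'E'
from h import *
st()
p=grab("wrist","w6.png")
axis(p,"tweezers_a_c",4.5)
cv2.imwrite("pics/w6b.png",cv2.resize(p["pixels"],(800,600),interpolation=cv2.INTER_CUBIC))
E
```

```text
t 9.2 pos [414.7 260.  212.4] yaw 68.1 z [-0.002 -0.001 -1.   ] F [ 0.6 -0.   0.3] w 0.468 q [ 0.42 -0.05 -0.03  1.59 -0.    2.38]
tweezers_a_c 0.8 px [264. 144.] mid [420.2 252. ] head 69.1 len 104.7
tweezers_a_c 0.74 px [329. 237.] mid [464.4 121.1] head 79.5 len 109.2
```

View pics/w6b.png

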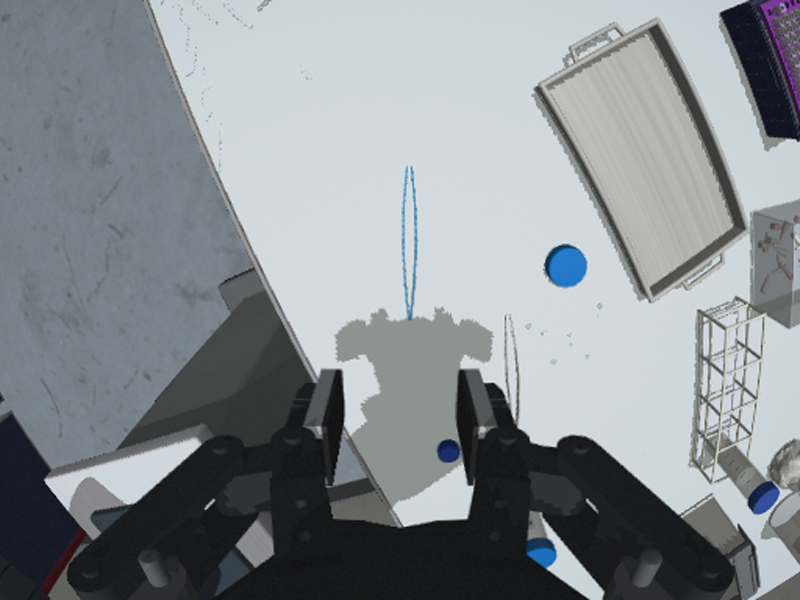

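The blue tweezers run (408,165)-(410,320). Tray rim corners are at (536,90), (657,20), (745,235) and (652,300).

```bash
python3 - <<'E'
from h import *
p=grab("wrist")
g=lambda a,z:toz(p,(a[0]/1.5625,a[1]/1.5625),z)[:2]
a,b=g((408,165),4.5),g((410,321),4.5); d=a-b; c=(a+b)/2
print(a,b,"len",np.linalg.norm(d),"c",c,"h",np.degrees(np.arctan2(d[1],d[0])))
T=[g(q,20) for q in((536,90),(657,20),(745,235),(652,300))]; print(np.round(T,1),np.mean(T,0))
for i in range(4): d=T[(i+1)%4]-T[i]; print(np.linalg.norm(d),np.degrees(np.arctan2(d[1],d[0])))
h=np.degrees(np.arctan2(*(a-b)[::-1])); go((c[0],c[1],3),h)
E
```

```text
[443.47937085 317.54246613] [399.24159558 200.35178179] len 125.26227387275922 c [421.36048321 258.94712396] h 69.31920925298088
[[551.1 338.6]
 [672.9 366.6]
 [712.2 167.6]
 [600.1 145.6]] [634.06649354 254.61834689]
124.97799847790665 12.944971187513879
202.9298235250921 -78.84103967345312
114.25157825071986 -168.93619669341652
199.1307678912936 104.22931226902698
lin [ 0.3   0.49 20.96] rot [-0.   0.1 -1.1] curyaw 68.2 q6 142
```

>>> jog_arm(
  linear=[
    [0.3, 0.5, 5],
    [0.3, 0.5, 10],
    [0.3, 0.5, 14],
    [0.3, 0.5, 17],
    [0.3, 0.5, 19],
    [0.3, 0.5, 20.3],
    [0.3, 0.5, 20.9],
    [0.3, 0.5, 20.9],
    [0.3, 0.5, 20.9],
  ],
  rot=[
    [0, 0, -1.1],
    [0, 0, -1.1],
    [0, 0, -1.1],
    [0, 0, -1.1],
    [0, 0, -1.1],
    [0, 0, -1.1],
    [0, 0, -1.1],
    [0, 0, -1.1],
    [0, 0, -1.1],
  ],
  claw=[4, 4, 4, 4, 4, 4, 4, 4, 4],
)

```text
clock: 10.3
tool_pos: [422.6, 259.0, 4.7]
tcp_rot: [[0.353, 0.935, 0.001], [0.935, -0.353, -0.002], [-0.001, 0.001, -1.0]]
wrist_force: [0.3, 0.2, 0.4]
gripper_width: 0.473
```

```bash
python3 - <<'E'
from h import *
st(); p=grab("wrist","w7.png")
axis(p,"tweezers_a_c",4.5); go((421.4,259,3),69.3)
E
```

```text
t 10.3 pos [422.6 259.    4.7] yaw 69.3 z [ 0.001 -0.002 -1.   ] F [0.3 0.2 0.4] w 0.473 q [ 0.42  0.05 -0.36  1.16 -0.    2.35]
tweezers_a_c 0.86 px [260. 252.] mid [420.9 259.1] head 70.0 len 122.6
lin [-0.08 -0.12  0.22] rot [0.1 0.  0. ] curyaw 69.3 q6 142
```

Perfect match (length 122.6 mm, mid within 2 mm). Closing and lifting.

>>> jog_arm(
  linear=[
    [-0.1, -0.1, 0.2],
    [-0.1, -0.1, 0.2],
    [-0.1, -0.1, 0.2],
    [-0.1, -0.1, 0.2],
    [-0.1, -0.1, 0.2],
    [-0.1, -0.1, 0.2],
    [-0.1, -0.1, 0.2],
    [-0.1, -0.1, -2],
    [-0.1, -0.1, -5],
    [-0.1, -0.1, -9],
    [-0.1, -0.1, -12],
    [-0.1, -0.1, -12],
  ],
  rot=[
    [0, 0, 0],
    [0, 0, 0],
    [0, 0, 0],
    [0, 0, 0],
    [0, 0, 0],
    [0, 0, 0],
    [0, 0, 0],
    [0, 0, 0],
    [0, 0, 0],
    [0, 0, 0],
    [0, 0, 0],
    [0, 0, 0],
  ],
  claw=[0.5, 0.5, 0.5, 0.5, 0.5, 0.5, 0.5, 0.5, 0.5, 0.5, 0.5, 0.5],
)

```text
clock: 11.6
tool_pos: [424.3, 260.2, 130.1]
tcp_rot: [[0.353, 0.936, 0.01], [0.936, -0.353, 0.002], [0.006, 0.008, -1.0]]
wrist_force: [0.1, 0.7, 0.2]
gripper_width: 0.109
```

```bash
python3 - <<'E'
from h import *
st(); p=grab("wrist","w8.png")
z=readout.sense()["tool_pos"][2]
axis(p,"tweezers_a_c",z+1)
h=np.radians(101.5); u=np.array([np.cos(h),np.sin(h)]); n=np.array([np.sin(h),-np.cos(h)])  # n: tray +x (away from robot)
C=np.array([633,252]); P=C+22*n; print(P); go((*P,z),101.5); go((*P,7),101.5); print(C-22*n)
E
```

```text
t 11.6 pos [424.3 260.2 130.1] yaw 69.3 z [ 0.01   0.002 -1.   ] F [0.1 0.7 0.2] w 0.109 q [ 0.42 -0.03 -0.18  1.41 -0.    2.35]
tweezers_a_c 0.73 px [263. 237.] mid [422.5 258.1] head 69.4 len 124.3
[654.5583435  256.38609456]
lin [ 7.98 21.89 -0.15] rot [  0.1   0.  -32.2] curyaw 69.3 q6 100
lin [ 7.98 21.85 11.89] rot [  0.1   0.  -32.2] curyaw 69.3 q6 100
[611.4416565  247.61390544]
```

>>> jog_arm(
  linear=[
    [1, 3, 0],
    [2.5, 7, 0],
    [4, 11, 0],
    [5.5, 15, 0],
    [6.8, 18.5, 0],
    [7.6, 20.8, 0],
    [8, 21.9, 0],
    [8, 21.9, 0],
    [8, 21.9, 0],
  ],
  rot=[
    [0, 0, -4],
    [0, 0, -8.5],
    [0, 0, -13],
    [0, 0, -18],
    [0, 0, -23],
    [0, 0, -28],
    [0, 0, -32.2],
    [0, 0, -32.2],
    [0, 0, -32.2],
  ],
  claw=[0.5, 0.5, 0.5, 0.5, 0.5, 0.5, 0.5, 0.5, 0.5],
)

```text
clock: 12.6
tool_pos: [653.2, 256.2, 123.1]
tcp_rot: [[-0.198, 0.98, -0.002], [0.98, 0.198, -0.002], [-0.002, -0.003, -1.0]]
wrist_force: [-0.7, -0.0, -0.1]
gripper_width: 0.106
```

```bash
python3 - <<'E'
from h import *
st(); p=grab("wrist","w9.png")
cv2.imwrite("pics/w9b.png",cv2.resize(p["pixels"],(800,600),interpolation=cv2.INTER_CUBIC))
E
```

```text
t 12.6 pos [653.2 256.2 123.1] yaw 101.4 z [-0.002 -0.002 -1.   ] F [-0.7 -0.  -0.1] w 0.106 q [ 0.28  0.53  0.47  1.51 -0.    1.65]
```

View pics/w9b.png

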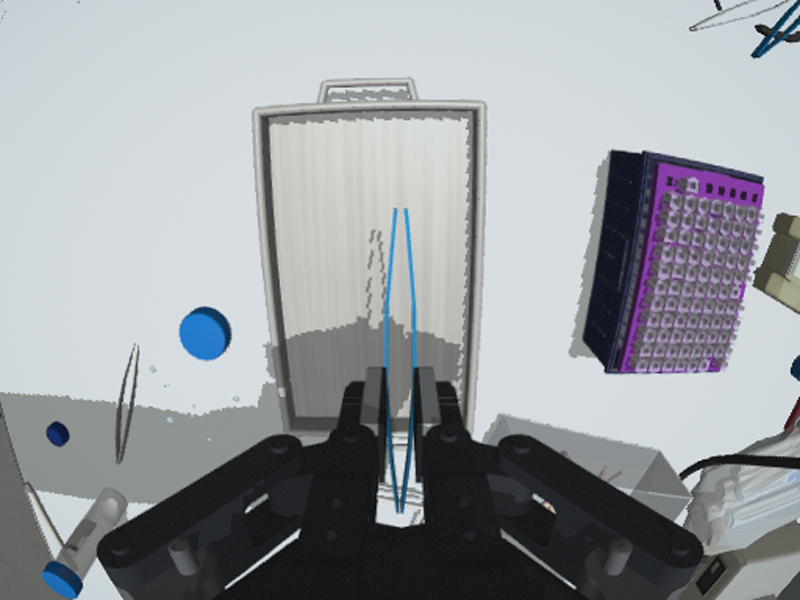

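Tray rim corners are at (254,109), (485,103), (288,432) and (474,432). The tweezers are held parallel, right of centre.

```bash
python3 - <<'E'
from h import *
p=grab("wrist")
g=lambda a,z=20:toz(p,(a[0]/1.5625,a[1]/1.5625),z)[:2]
A,B,C,D=[g(q) for q in((254,109),(485,103),(283,432),(474,432))]
print(A,B,C,D,np.linalg.norm(A-B),np.linalg.norm(C-D),np.linalg.norm(A-C))
for d in(A-C,B-D): print(np.degrees(np.arctan2(d[1],d[0])))
c=(C+D)/2;m=(A+B)/2; d=(c-m)/np.linalg.norm(c-m); ctr=m+100*d; print("centre",ctr,np.degrees(np.arctan2(-d[1],-d[0])))
h=np.radians(101.5); n=np.array([np.sin(h),-np.cos(h)]); P=ctr+24*n; print(P); go((*P,6),101.5)
E
```

```text
[554.67780624 342.14297088] [674.59790549 367.56356772] [595.18367883 144.3579754 ] [718.63393255 170.90654772] 122.58481532526092 126.2726883965138 201.89014377901452
101.57399130759005
102.62163503853192
centre [635.59517561 257.07397319] 102.09734170716217
[659.11336852 261.85880361]
lin [ 0.42  0.68 11.87] rot [-0.   0.1 -0. ] curyaw 101.5 q6 100
```

>>> jog_arm(
  linear=[
    [0.2, 0.4, 3],
    [0.2, 0.5, 6],
    [0.2, 0.5, 8.5],
    [0.2, 0.5, 10.3],
    [0.2, 0.5, 11.2],
    [0.2, 0.5, 11.6],
    [0.2, 0.5, 11.6],
    [0.2, 0.5, 11.6],
  ],
  rot=[
    [0, 0, -0.5],
    [0, 0, -0.5],
    [0, 0, -0.5],
    [0, 0, -0.5],
    [0, 0, -0.5],
    [0, 0, -0.5],
    [0, 0, -0.5],
    [0, 0, -0.5],
  ],
  claw=[0.5, 0.5, 0.5, 0.5, 0.5, 0.5, 0.5, 0.5],
)

```text
clock: 13.5
tool_pos: [658.6, 259.8, 10.5]
tcp_rot: [[-0.208, 0.978, 0.002], [0.978, 0.208, -0.001], [-0.001, 0.002, -1.0]]
wrist_force: [-0.9, 0.4, 0.5]
gripper_width: 0.107
```

```bash
python3 -c "
from h import *
st();go((657.5,260,7),102)"
```

```text
t 13.5 pos [658.6 259.8  10.5] yaw 102.0 z [ 0.002 -0.001 -1.   ] F [-0.9  0.4  0.5] w 0.107 q [ 0.28  0.58  0.31  1.3  -0.    1.64]
lin [ 0.05 -0.11  0.35] rot [ 0.1  0.1 -0. ] curyaw 102.0 q6 100
```

Lower ~3.5 mm, release, rise.

>>> jog_arm(
  linear=[
    [0, -0.1, 0.2],
    [0, -0.1, 0.4],
    [0, -0.1, 0.4],
    [0, -0.1, 0.4],
    [0, -0.1, 0.4],
    [0, -0.1, 0.4],
    [0, -0.1, 0.4],
    [0, -0.1, -1],
    [0, -0.1, -4],
    [0, -0.1, -8],
    [0, -0.1, -13],
    [0, -0.1, -16],
  ],
  rot=[
    [0, 0, 0],
    [0, 0, 0],
    [0, 0, 0],
    [0, 0, 0],
    [0, 0, 0],
    [0, 0, 0],
    [0, 0, 0],
    [0, 0, 0],
    [0, 0, 0],
    [0, 0, 0],
    [0, 0, 0],
    [0, 0, 0],
  ],
  claw=[0.5, 0.5, 0.5, 2.5, 2.5, 2.5, 2.5, 2.5, 2.5, 2.5, 2.5, 2.5],
)

```text
clock: 14.7
tool_pos: [658.6, 260.1, 176.9]
tcp_rot: [[-0.208, 0.978, 0.009], [0.978, 0.208, 0.001], [-0.001, 0.009, -1.0]]
wrist_force: [1.0, -0.3, 0.8]
gripper_width: 0.294
```

```bash
python3 - <<'E'
from h import *
st(); p=grab("wrist","w10.png"); axis(p,"tweezers_a_c",7.5)
go((461.5,112,215),76); go((463,114,170),77)
E
```

```text
t 14.7 pos [658.6 260.1 176.9] yaw 102.0 z [ 0.009  0.001 -1.   ] F [ 1.  -0.3  0.8] w 0.294 q [ 0.28  0.54  0.59  1.61 -0.    1.64]
tweezers_a_c 0.71 px [255. 194.] mid [664.2 227.4] head 99.1 len 51.9
lin [-10.41 -22.52  -3.84] rot [ 1.  -0.2 26. ] curyaw 102.0 q6 118
lin [-10.24 -22.41   0.66] rot [ 1.  -0.2 25. ] curyaw 102.0 q6 117
```

>>> jog_arm(
  linear=[
    [-1.5, -3, -3],
    [-3, -6.5, -3.8],
    [-5, -11, -3.8],
    [-7, -15, -3.8],
    [-8.6, -18.7, -3.8],
    [-9.8, -21, -3.8],
    [-10.4, -22.5, -3.8],
    [-10.4, -22.5, -3.8],
  ],
  rot=[
    [0, 0, 4],
    [0, 0, 8],
    [0, 0, 12],
    [0, 0, 16],
    [0.5, 0, 20],
    [1, 0, 24],
    [1, -0.2, 26],
    [1, -0.2, 26],
  ],
  claw=[4, 4, 4, 4, 4, 4, 4, 4],
)

```text
clock: 15.6
tool_pos: [460.2, 111.3, 215.1]
tcp_rot: [[0.243, 0.97, -0.001], [0.97, -0.243, 0.0], [-0.0, -0.001, -1.0]]
wrist_force: [0.0, 0.5, 0.1]
gripper_width: 0.469
```

```bash
python3 - <<'E'
from h import *
st(); p=grab("wrist","w11.png"); axis(p,"tweezers_b_c",4.5);axis(p,"tweezers_a_c",4.5)
cv2.imwrite("pics/w11b.png",cv2.resize(p["pixels"],(800,600),interpolation=cv2.INTER_CUBIC))
E
```

```text
t 15.6 pos [460.2 111.3 215.1] yaw 75.9 z [-0.001  0.    -1.   ] F [0.  0.5 0.1] w 0.469 q [ 0.1  -0.09 -0.07  1.59  0.    1.91]
tweezers_a_c 0.65 px [389.  24.] mid [662.9 239.3] head 102.3 len 78.0
```

View pics/w11b.png

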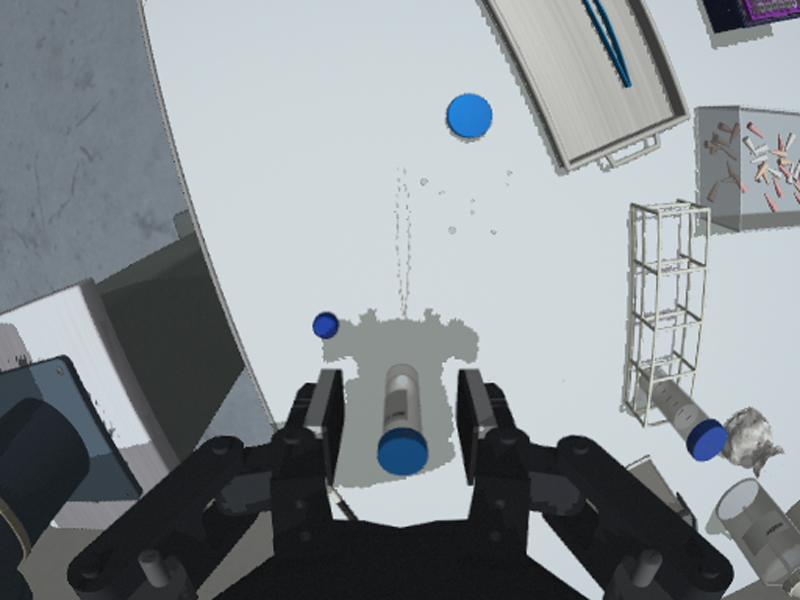

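The blue tweezers lie flat in the tray. The pale ones run (402,167)-(405,322).

```bash
python3 - <<'E'
from h import *
p=grab("wrist")
g=lambda a,z:toz(p,(a[0]/1.5625,a[1]/1.5625),z)[:2]
a,b=g((402,166),4.5),g((405,322),4.5); d=a-b; c=(a+b)/2; h=np.degrees(np.arctan2(d[1],d[0]))
print(a,b,np.linalg.norm(d),c,h)
T=g((403,452),112); print("tubeM cap",T)
R=[g(q,50) for q in((629,206),(712,208),(631,411),(688,425))]; print("rack",np.round(R,1)); go((*c,3),h)
E
```

```text
[478.5403435  174.02750887] [450.67654935  50.9948628 ] 126.14841665655214 [464.60844642 112.51118584] 77.23921370936166
tubeM cap [436.49941474   3.62327919]
rack [[ 633.   116.2]
 [ 710.3  101. ]
 [ 625.1  -61.8]
 [ 688.6 -101.6]]
lin [ 0.04  0.23 21.16] rot [-0.  -0.  -1.2] curyaw 76.0 q6 116
```

>>> jog_arm(
  linear=[
    [0, 0.2, 5],
    [0, 0.2, 10],
    [0, 0.2, 14],
    [0, 0.2, 17],
    [0, 0.2, 19.2],
    [0, 0.2, 20.6],
    [0, 0.2, 21.2],
    [0, 0.2, 21.2],
    [0, 0.2, 21.2],
  ],
  rot=[
    [0, 0, -1.2],
    [0, 0, -1.2],
    [0, 0, -1.2],
    [0, 0, -1.2],
    [0, 0, -1.2],
    [0, 0, -1.2],
    [0, 0, -1.2],
    [0, 0, -1.2],
    [0, 0, -1.2],
  ],
  claw=[4, 4, 4, 4, 4, 4, 4, 4, 4],
)

```text
clock: 16.7
tool_pos: [465.5, 112.4, 3.9]
tcp_rot: [[0.221, 0.975, 0.002], [0.975, -0.221, 0.001], [0.001, 0.002, -1.0]]
wrist_force: [0.6, 0.0, 0.2]
gripper_width: 0.469
```

```bash
python3 - <<'E'
from h import *
st(); p=grab("wrist","w12.png")
axis(p,"tweezers_b_c",4.5);axis(p,"tweezers_a_c",4.5); go((464.6,112.5,3),77.2)
c=p["pixels"][90:330,130:380]; cv2.imwrite("pics/w12b.png",cv2.resize(c,None,fx=2.4,fy=2.4,interpolation=cv2.INTER_CUBIC))
E
```

```text
t 16.7 pos [465.5 112.4   3.9] yaw 77.2 z [ 0.002  0.001 -1.   ] F [0.6 0.  0.2] w 0.469 q [ 0.1   0.   -0.4   1.16  0.    1.89]
tweezers_b_c 0.63 px [246. 258.] mid [461.6 113. ] head 77.5 len 122.7
lin [-0.   -0.1   0.11] rot [ 0.1 -0.1  0. ] curyaw 77.2 q6 116
```

View pics/w12b.png

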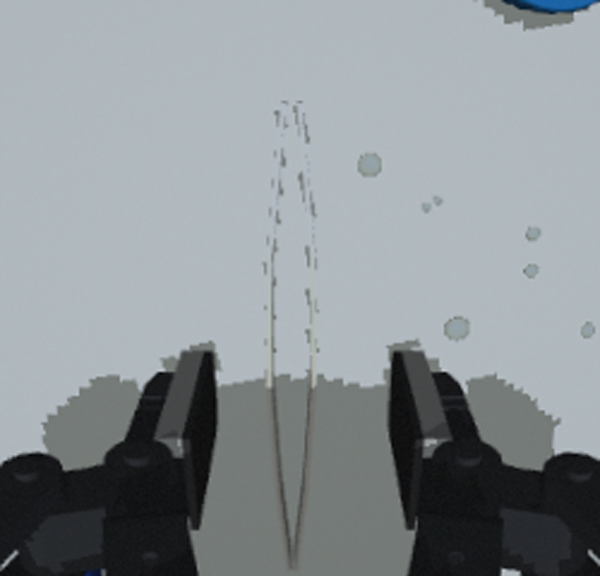

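The pale tweezers lie between the pads, about 3.5 mm left of centre (x≈292 against 303). I'll shift over and grip.

>>> jog_arm(
  linear=[
    [0, -0.4, 0.1],
    [0, -0.4, 0.1],
    [0, -0.4, 0.1],
    [0, -0.4, 0.1],
    [0, -0.4, 0.1],
    [0, -0.4, 0.1],
    [0, -0.4, 0.1],
    [0, -0.4, 0.1],
    [0, -0.4, -2],
    [0, -0.4, -6],
    [0, -0.4, -10],
    [0, -0.4, -12],
  ],
  rot=[
    [0, 0, 0],
    [0, 0, 0],
    [0, 0, 0],
    [0, 0, 0],
    [0, 0, 0],
    [0, 0, 0],
    [0, 0, 0],
    [0, 0, 0],
    [0, 0, 0],
    [0, 0, 0],
    [0, 0, 0],
    [0, 0, 0],
  ],
  claw=[4, 4, 0.5, 0.5, 0.5, 0.5, 0.5, 0.5, 0.5, 0.5, 0.5, 0.5],
)

```text
clock: 18.05
tool_pos: [463.0, 113.2, 127.7]
tcp_rot: [[0.221, 0.975, 0.008], [0.975, -0.221, 0.001], [0.003, 0.007, -1.0]]
wrist_force: [0.6, 0.6, -0.5]
gripper_width: 0.109
```

```bash
python3 - <<'E'
from h import *
st(); p=grab("wrist","w13.png")
h=np.radians(102); n=np.array([np.sin(h),-np.cos(h)]); P=np.array([635,255])-22*n; print(P); z=readout.sense()["tool_pos"][2]
axis(p,"tweezers_b_c",z+1); axis(p,"tweezers_a_c",7.5);go((*P,z),102)
E
```

```text
t 18.1 pos [463.  113.2 127.7] yaw 77.2 z [ 0.008  0.001 -1.   ] F [ 0.6  0.6 -0.5] w 0.109 q [ 0.1  -0.08 -0.24  1.41  0.    1.89]
[613.48075278 250.4259428 ]
tweezers_b_c 0.81 px [249. 234.] mid [462.1 115.1] head 77.3 len 123.8
tweezers_a_c 0.56 px [428.  23.] mid [663.  230.7] head 101.9 len 61.7
lin [16.72 11.68 -0.37] rot [  0.4  -0.1 -24.8] curyaw 77.2 q6 100
```

>>> jog_arm(
  linear=[
    [3, 2, 0],
    [6.5, 4.5, 0],
    [10, 7, 0],
    [13, 9, 0],
    [15.5, 10.8, 0],
    [16.7, 11.7, 0],
    [16.7, 11.7, 3],
    [16.7, 11.7, 6],
    [16.7, 11.7, 8],
    [16.7, 11.7, 8],
    [16.7, 11.7, 8],
  ],
  rot=[
    [0, 0, -4],
    [0, 0, -9],
    [0, 0, -14],
    [0, 0, -18],
    [0, 0, -22],
    [0.4, 0, -24.8],
    [0.4, 0, -24.8],
    [0.4, 0, -24.8],
    [0.4, 0, -24.8],
    [0.4, 0, -24.8],
    [0.4, 0, -24.8],
  ],
  claw=[0.5, 0.5, 0.5, 0.5, 0.5, 0.5, 0.5, 0.5, 0.5, 0.5, 0.5],
)

```text
clock: 19.3
tool_pos: [612.5, 249.8, 44.3]
tcp_rot: [[-0.209, 0.978, -0.005], [0.978, 0.209, -0.0], [0.001, -0.005, -1.0]]
wrist_force: [-0.1, 0.1, 0.3]
gripper_width: 0.111
```

```bash
python3 - <<'E'
from h import *
st(); p=grab("wrist","w14.png"); axis(p,"tweezers_a_c",7.5)
g=lambda uv:toz(p,uv,20)
go((613.5,250.5,7),102)
cv2.imwrite("pics/w14b.png",cv2.resize(p["pixels"],(800,600),interpolation=cv2.INTER_CUBIC))
E
```

```text
t 19.3 pos [612.5 249.8  44.3] yaw 102.0 z [-0.005 -0.    -1.   ] F [-0.1  0.1  0.3] w 0.111 q [0.29 0.44 0.19 1.33 0.   1.65]
tweezers_a_c 0.9 px [318. 215.] mid [656.1 262.9] head 102.4 len 117.1
lin [ 0.03 -0.13  4.06] rot [ 0.1 -0.1  0. ] curyaw 102.0 q6 100
```

View pics/w14b.png

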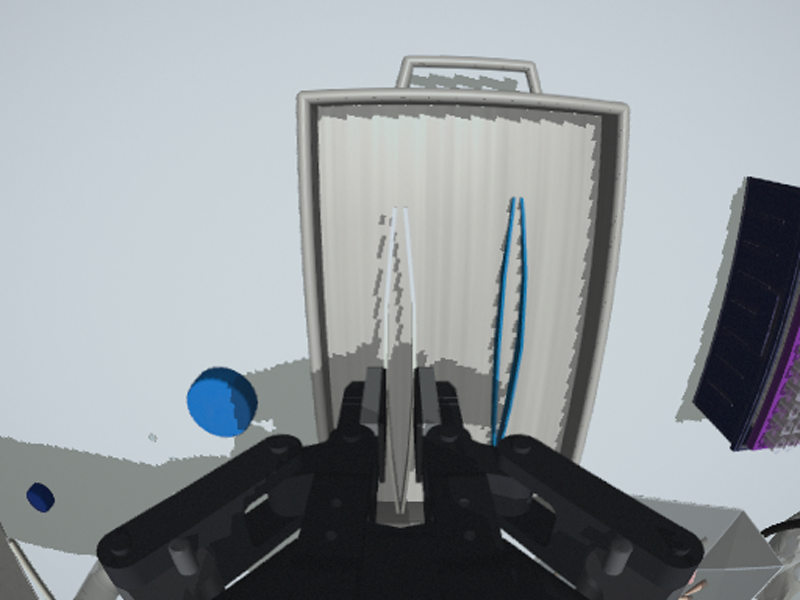

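Both tweezers are parallel in the tray, about 44 mm apart. Lower and release.

>>> jog_arm(
  linear=[
    [0, -0.1, 1.5],
    [0, -0.1, 2.8],
    [0, -0.1, 3.7],
    [0, -0.1, 3.9],
    [0, -0.1, 3.9],
    [0, -0.1, 3.9],
    [0, -0.1, 3.9],
    [0, -0.1, 3.9],
    [0, -0.1, 3.9],
    [0, -0.1, 3.9],
    [0, -0.1, 3.9],
    [0, -0.1, 3.9],
  ],
  rot=[
    [0, 0, 0],
    [0, 0, 0],
    [0, 0, 0],
    [0, 0, 0],
    [0, 0, 0],
    [0, 0, 0],
    [0, 0, 0],
    [0, 0, 0],
    [0, 0, 0],
    [0, 0, 0],
    [0, 0, 0],
    [0, 0, 0],
  ],
  claw=[0.5, 0.5, 0.5, 0.5, 0.5, 0.5, 0.5, 2.5, 2.5, 2.5, 2.5, 2.5],
)

```text
clock: 20.6
tool_pos: [613.8, 250.3, 8.6]
tcp_rot: [[-0.209, 0.978, 0.001], [0.978, 0.209, 0.002], [0.001, 0.001, -1.0]]
wrist_force: [0.0, -0.3, 0.4]
gripper_width: 0.293
```

>>> jog_arm(
  linear=[
    [0, 0, -2],
    [0, 0, -6],
    [0, 0, -10],
    [0, 0, -15],
    [0, 0, -20],
    [0, 0, -20],
  ],
  rot=[
    [0, 0, 0],
    [0, 0, 0],
    [0, 0, 0],
    [0, 0, 0],
    [0, 0, 0],
    [0, 0, 0],
  ],
  claw=[2.5, 2.5, 2.5, 2.5, 2.5, 2.5],
)

```text
clock: 21.2
tool_pos: [617.7, 251.2, 219.7]
tcp_rot: [[-0.209, 0.978, 0.018], [0.978, 0.208, 0.007], [0.003, 0.019, -1.0]]
wrist_force: [0.9, 0.1, 1.3]
gripper_width: 0.288
```

```bash
python3 -c "
from h import *
st();go((660,-30,235),84.5)"
```

```text
t 21.2 pos [617.7 251.2 219.7] yaw 102.0 z [ 0.018  0.007 -1.   ] F [0.9 0.1 1.3] w 0.288 q [0.29 0.41 0.5  1.64 0.   1.65]
lin [-28.38  -1.7   -1.64] rot [ 1.  -0.3 17.5] curyaw 102.0 q6 93
```

>>> jog_arm(
  linear=[
    [-3, -0.2, -1.6],
    [-7, -0.4, -1.6],
    [-11.5, -0.7, -1.6],
    [-16, -1, -1.6],
    [-20.5, -1.2, -1.6],
    [-24.5, -1.5, -1.6],
    [-27, -1.7, -1.6],
    [-28.4, -1.7, -1.6],
    [-28.4, -1.7, -1.6],
    [-28.4, -1.7, -1.6],
  ],
  rot=[
    [0, 0, 2],
    [0, 0, 4],
    [0, 0, 7],
    [0, 0, 10],
    [0, 0, 13],
    [0.5, 0, 16],
    [1, -0.3, 17.5],
    [1, -0.3, 17.5],
    [1, -0.3, 17.5],
    [1, -0.3, 17.5],
  ],
  claw=[6.5, 6.5, 6.5, 6.5, 6.5, 6.5, 6.5, 6.5, 6.5, 6.5],
)

```text
clock: 22.2
tool_pos: [660.0, -29.3, 234.5]
tcp_rot: [[0.094, 0.996, 0.0], [0.996, -0.094, 0.001], [0.001, 0.0, -1.0]]
wrist_force: [0.2, 1.2, 0.2]
gripper_width: 0.761
```

```bash
python3 - <<'E'
from h import *
st(); p=grab("wrist","w15.png"); p2=grab("wrist")
st()
np.save("v15.npy",p2["view"])
for k in("tube_a_c","tube_rack"):
    print(k,[(round(r["conf"],2),np.round(r["centre"]).tolist(),int(r["pixels"].sum())) for r in regions_of(p2,k)][:4])
c=p2["pixels"][60:330,130:380]; cv2.imwrite("pics/w15b.png",cv2.resize(c,None,fx=2.2,fy=2.2,interpolation=cv2.INTER_CUBIC))
E
```

```text
t 22.2 pos [660.  -29.3 234.5] yaw 84.6 z [ 0.     0.001 -1.   ] F [0.2 1.2 0.2] w 0.761 q [-0.15  0.42  0.55  1.7   0.    1.52]
t 22.3 pos [659.9 -28.5 234.8] yaw 84.7 z [ 0.001  0.001 -1.   ] F [ 0.7  0.5 -0.6] w 0.758 q [-0.15  0.42  0.55  1.7   0.    1.52]
tube_a_c [(0.65, [64.0, 168.0], 1498)]
tube_rack [(0.58, [261.0, 135.0], 8430)]
```

View pics/w15b.png

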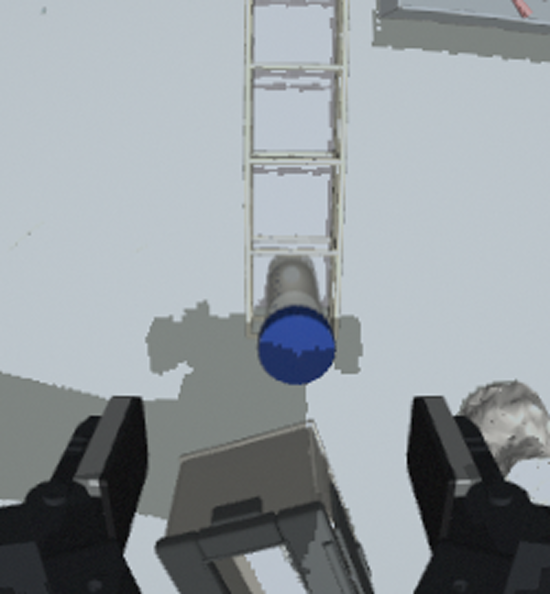

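The rack's top rails are at crop x≈247 and x≈343, with dividers at rows ~67, 157 and 245. The fixed tube's cap is at (297,345). I'll fit the pose.

```bash
python3 - <<'E'
from h import *
p=grab("wrist"); 
f=lambda a:(130+a[0]/2.2,60+a[1]/2.2)
for a in((245,67),(248,67),(349,67),(345,67),(246,157),(345,157),(246,245),(341,245),(247,330),(338,330)): print(a,np.round(toz(p,f(a),50),1)[:2])
print("cap",toz(p,f((297,340)),119),toz(p,f((297,345)),119))
# bright wire skeleton for fine fit
im=p["pixels"].astype(int); print("tube foot-ish",toz(p,f((292,262)),7+20))
def sc(x,y,h):
    c,s=np.cos(np.radians(h)),np.sin(np.radians(h)); R=lambda a,b:(x+s*a+c*b,y-c*a+s*b,50)
    return R
for pose in((672,4,84.5),(667,4,84.5),(663.5,5,84.5)):
    R=sc(*pose); print(pose,[np.round((proj(p,R(a,b))-[130,60])*2.2).tolist() for a,b in((-24,48),(24,48),(-24,0),(24,0),(-24,-48),(24,-48),(-24,96),(24,96))])
E
```

```text
(245, 67) [651.2  55.5]
(248, 67) [652.7  55.3]
(349, 67) [702.4  51.1]
(345, 67) [700.4  51.2]
(246, 157) [647.2  10.2]
(345, 157) [696.9   5.8]
(246, 245) [642.4 -35.7]
(341, 245) [691.7 -40.3]
(247, 330) [637.7 -83.6]
(338, 330) [687.2 -88.3]
cap [664.73104334 -61.13157915 119.        ] [664.53869187 -63.50713212 119.        ]
tube foot-ish [665.37229009 -54.36848902  27.        ]
(672, 4, 84.5) [[248.0, 69.0], [345.0, 70.0], [249.0, 164.0], [344.0, 165.0], [249.0, 255.0], [341.0, 256.0], [248.0, -26.0], [346.0, -24.0]]
(667, 4, 84.5) [[238.0, 71.0], [335.0, 71.0], [239.0, 165.0], [334.0, 166.0], [240.0, 256.0], [331.0, 256.0], [238.0, -25.0], [336.0, -24.0]]
(663.5, 5, 84.5) [[231.0, 69.0], [328.0, 70.0], [232.0, 164.0], [327.0, 164.0], [233.0, 255.0], [325.0, 255.0], [231.0, -26.0], [329.0, -25.0]]
```

```bash
python3 -c "
from h import *
st();go((432.5,-3,190),84.2)"
```

```text
t 22.4 pos [660.  -28.7 234.9] yaw 84.7 z [ 0.001  0.001 -1.   ] F [-0.3 -0.2  0.5] w 0.759 q [-0.15  0.42  0.55  1.7   0.    1.52]
lin [  0.44 -22.89   4.47] rot [ 0.  -0.   0.5] curyaw 84.7 q6 95
```

>>> jog_arm(
  linear=[
    [0.1, -3, 0],
    [0.2, -7.5, 0],
    [0.3, -12, 1],
    [0.4, -16, 2],
    [0.4, -19.5, 3],
    [0.4, -22, 4],
    [0.4, -22.9, 4.5],
    [0.4, -22.9, 4.5],
    [0.4, -22.9, 4.5],
  ],
  rot=[
    [0, 0, 0.5],
    [0, 0, 0.5],
    [0, 0, 0.5],
    [0, 0, 0.5],
    [0, 0, 0.5],
    [0, 0, 0.5],
    [0, 0, 0.5],
    [0, 0, 0.5],
    [0, 0, 0.5],
  ],
  claw=[8.5, 8.5, 8.5, 8.5, 8.5, 8.5, 8.5, 8.5, 8.5],
)

```text
clock: 23.35
tool_pos: [432.8, -3.1, 190.2]
tcp_rot: [[0.101, 0.995, 0.003], [0.995, -0.101, 0.0], [0.001, 0.002, -1.0]]
wrist_force: [-0.2, 0.9, 0.9]
gripper_width: 0.995
```

```bash
python3 - <<'E'
from h import *
st(); p=grab("wrist","w16.png"); p["pixels"]
for r in regions_of(p,"tube_a_c"):
    q=np.argwhere(r["pixels"]); print(round(r["conf"],2),np.round(r["centre"]),len(q),q.min(0),q.max(0))
hsv=cv2.cvtColor(p["pixels"],cv2.COLOR_BGR2HSV); m=cv2.inRange(hsv,(100,120,60),(118,255,255))
n,l,s,c=cv2.connectedComponentsWithStats(m)
for i in range(1,n):
    if s[i,4]>150: print("blue",s[i],np.round(c[i],1),"z106",np.round(toz(p,c[i],106),1))
print(proj(p,(432.5,-3,112)),proj(p,(432.5,-3,0)))
E
```

```text
t 23.4 pos [432.8  -3.1 190.2] yaw 84.2 z [ 0.003  0.    -1.   ] F [-0.2  0.9  0.9] w 0.995 q [-0.16 -0.2  -0.22  1.55  0.    1.51]
0.87 [253. 187.] 1991 [151 235] [214 277]
blue [197 102  18  18 268] [205.4 110.4] z106 [400.5  68.9 106. ]
blue [ 236  172   42   43 1420] [256.3 193.4] z106 [432.3  -2.1 106. ]
blue [470 214  25  33 571] [482.6 230. ] z106 [674.1 -70.7 106. ]
[256.60318299 197.09390519] [255.96841741 162.73472291]
```

>>> jog_arm(
  linear=[
    [0, 0, 3],
    [0, 0, 6],
    [0, 0, 9],
    [0, 0, 11],
    [0, 0, 12],
    [0, 0, 12.3],
    [0, 0, 12.3],
    [0, 0, 12.3],
  ],
  rot=[
    [0, 0, 0],
    [0, 0, 0],
    [0, 0, 0],
    [0, 0, 0],
    [0, 0, 0],
    [0, 0, 0],
    [0, 0, 0],
    [0, 0, 0],
  ],
  claw=[8.5, 8.5, 8.5, 8.5, 8.5, 8.5, 8.5, 8.5],
)

```text
clock: 24.25
tool_pos: [435.0, -3.5, 68.8]
tcp_rot: [[0.101, 0.995, 0.005], [0.995, -0.101, -0.0], [0.0, 0.005, -1.0]]
wrist_force: [0.3, -0.4, 0.7]
gripper_width: 0.997
```

>>> jog_arm(
  linear=[
    [0, 0, 0],
    [0, 0, 0],
    [0, 0, 0],
    [0, 0, 0],
    [0, 0, 0],
    [0, 0, 0],
    [0, 0, 0],
    [0, 0, 0],
    [0, 0, 0],
    [0, 0, 0],
  ],
  rot=[
    [0, 0, 0],
    [0, 0, 0],
    [0, 0, 0],
    [0, 0, 0],
    [0, 0, 0],
    [0, 0, 0],
    [0, 0, 0],
    [0, 0, 0],
    [0, 0, 0],
    [0, 0, 0],
  ],
  claw=[2, 2, 2, 2, 2, 2, 2, 2, 2, 2],
  grip_force=30,
)

```text
clock: 25.25
tool_pos: [435.1, -3.5, 68.9]
tcp_rot: [[0.101, 0.995, 0.005], [0.995, -0.101, -0.0], [0.0, 0.005, -1.0]]
wrist_force: [-0.3, 0.2, 2.3]
gripper_width: 0.327
```

>>> jog_arm(
  linear=[
    [0, 0, -2],
    [0, 0, -5],
    [0, 0, -9],
    [0, 0, -12],
    [0, 0, -12],
    [0, 0, -12],
  ],
  rot=[
    [0, 0, 0],
    [0, 0, 0],
    [0, 0, 0],
    [0, 0, 0],
    [0, 0, 0],
    [0, 0, 0],
  ],
  claw=[2, 2, 2, 2, 2, 2],
)

```text
clock: 25.85
tool_pos: [434.9, -3.6, 189.3]
tcp_rot: [[0.101, 0.995, 0.006], [0.995, -0.101, -0.0], [0.0, 0.006, -1.0]]
wrist_force: [0.2, 0.5, -1.2]
gripper_width: 0.323
```

```bash
python3 - <<'E'
from h import *
st(); p=grab("wrist","w17.png")
for r in regions_of(p,"tube_a_c"):
    q=np.argwhere(r["pixels"]); print(round(r["conf"],2),np.round(r["centre"]),len(q),q.min(0),q.max(0))
go((669.6,-18.4,190),84.2)
E
```

```text
t 25.9 pos [434.9  -3.6 189.3] yaw 84.2 z [ 0.006 -0.    -1.   ] F [ 0.2  0.5 -1.2] w 0.323 q [-0.16 -0.2  -0.22  1.55  0.    1.51]
0.65 [254. 263.] 7345 [183 218] [321 293]
lin [ 0.89 23.64 -0.22] rot [ 0.1 -0.  -0. ] curyaw 84.2 q6 94
```

>>> jog_arm(
  linear=[
    [0.1, 3, 0],
    [0.2, 7, 0],
    [0.4, 11.5, 0],
    [0.6, 16, 0],
    [0.8, 20, 0],
    [0.9, 22.7, 0],
    [0.9, 23.6, 0],
    [0.9, 23.6, 2],
    [0.9, 23.6, 4.5],
    [0.9, 23.6, 5.3],
    [0.9, 23.6, 5.3],
  ],
  rot=[
    [0, 0, 0],
    [0, 0, 0],
    [0, 0, 0],
    [0, 0, 0],
    [0, 0, 0],
    [0.1, 0, 0],
    [0.1, 0, 0],
    [0.1, 0, 0],
    [0.1, 0, 0],
    [0.1, 0, 0],
    [0.1, 0, 0],
  ],
  claw=[2, 2, 2, 2, 2, 2, 2, 2, 2, 2, 2],
)

```text
clock: 27.05
tool_pos: [666.8, -18.0, 130.6]
tcp_rot: [[0.101, 0.995, -0.007], [0.995, -0.101, 0.001], [0.001, -0.007, -1.0]]
wrist_force: [-0.2, -0.8, -1.2]
gripper_width: 0.324
```

```bash
python3 - <<'E'
from h import *
st(); p=grab("wrist","w18.png"); go((669.6,-18.4,76),84.2)
q=grab("scene","s18.png")
a=p["pixels"][60:330,130:380]; a=cv2.resize(a,(400,432),interpolation=cv2.INTER_CUBIC)
b=q["pixels"][120:280,150:298]; b=cv2.resize(b,(400,432),interpolation=cv2.INTER_CUBIC)
cv2.imwrite("pics/w18b.png",np.hstack([a,b]))
for x in range(2): pass
E
```

```text
t 27.1 pos [666.8 -18.  130.6] yaw 84.2 z [-0.007  0.001 -1.   ] F [-0.2 -0.8 -1.2] w 0.324 q [-0.13  0.43  0.35  1.5   0.    1.54]
lin [-0.02  0.18  5.69] rot [-0.2 -0.  -0. ] curyaw 84.2 q6 94
```

View pics/w18b.png

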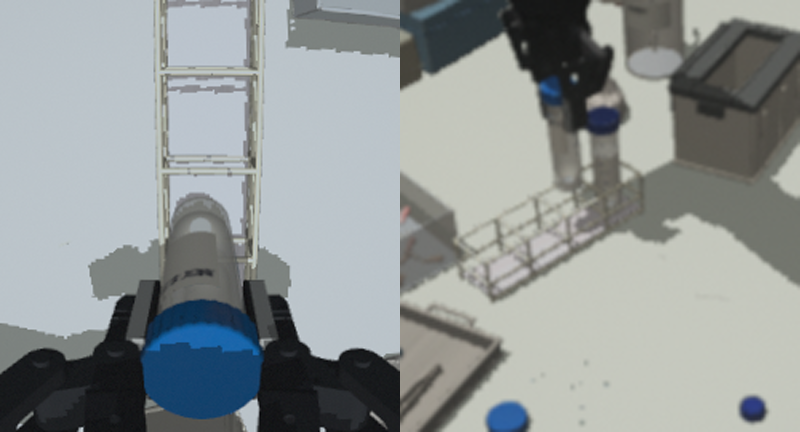

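```bash
python3 - <<'E'
from h import *
p=grab("wrist")
f=lambda a:(130+a[0]*.625,60+a[1]*.625)
print("foot top edge",toz(p,f((202,194)),62), "left",toz(p,f((172,215)),62),"right",toz(p,f((232,215)),62))
for a in((159,171),(258,171),(159,72),(260,72)): print(a,toz(p,f(a),50))
E
```

```text
foot top edge [669.67631977  -3.20754837  62.        ] left [654.17972364 -12.32704481  62.        ] right [683.0388127  -15.26844822  62.        ]
(159, 171) [649.31923574   7.07900238  50.        ]
(258, 171) [698.22055048   2.13947823  50.        ]
(159, 72) [655.17558732  55.57143121  50.        ]
(260, 72) [702.87660183  50.88331775  50.        ]
```

>>> jog_arm(
  linear=[
    [-0.1, 0.3, 0.3],
    [-0.1, 0.3, 1],
    [-0.1, 0.3, 2],
    [-0.1, 0.3, 3],
    [-0.1, 0.3, 4],
    [-0.1, 0.3, 4.8],
    [-0.1, 0.3, 5.2],
    [-0.1, 0.3, 5.2],
    [-0.1, 0.3, 5.2],
  ],
  rot=[
    [-0.2, 0, 0],
    [-0.2, 0, 0],
    [-0.2, 0, 0],
    [-0.2, 0, 0],
    [-0.2, 0, 0],
    [-0.2, 0, 0],
    [-0.2, 0, 0],
    [-0.2, 0, 0],
    [-0.2, 0, 0],
  ],
  claw=[2, 2, 2, 2, 2, 2, 2, 2, 2],
)

```text
clock: 28.1
tool_pos: [672.7, -19.6, 83.9]
tcp_rot: [[0.101, 0.995, 0.005], [0.995, -0.101, 0.0], [0.001, 0.005, -1.0]]
wrist_force: [0.5, -0.5, -0.2]
gripper_width: 0.326
```

```bash
python3 -c "
from h import *
st()"
```

```text
t 28.1 pos [672.7 -19.6  83.9] yaw 84.2 z [ 0.005  0.    -1.   ] F [ 0.5 -0.5 -0.2] w 0.326 q [-0.13  0.44  0.28  1.4   0.    1.54]
```

>>> jog_arm(
  linear=[
    [0, 0, 0.3],
    [0, 0, 0.6],
    [0, 0, 0.8],
    [0, 0, 0.8],
    [0, 0, 0.8],
  ],
  rot=[
    [0, 0, 0],
    [0, 0, 0],
    [0, 0, 0],
    [0, 0, 0],
    [0, 0, 0],
  ],
  claw=[2, 2, 2, 2, 2],
)

```text
clock: 28.6
tool_pos: [673.0, -19.6, 76.1]
tcp_rot: [[0.101, 0.995, 0.006], [0.995, -0.101, -0.0], [0.001, 0.006, -1.0]]
wrist_force: [0.3, -0.1, 0.6]
gripper_width: 0.327
```

>>> jog_arm(
  linear=[
    [0, 0, 0],
    [0, 0, 0],
    [0, 0, 0],
    [0, 0, 0],
    [0, 0, -1],
    [0, 0, -4],
    [0, 0, -8],
    [0, 0, -12],
    [0, 0, -15],
    [0, 0, -15],
  ],
  rot=[
    [0, 0, 0],
    [0, 0, 0],
    [0, 0, 0],
    [0, 0, 0],
    [0, 0, 0],
    [0, 0, 0],
    [0, 0, 0],
    [0, 0, 0],
    [0, 0, 0],
    [0, 0, 0],
  ],
  claw=[5, 5, 5, 5, 5, 5, 5, 5, 5, 5],
)

```text
clock: 29.6
tool_pos: [674.8, -19.9, 234.4]
tcp_rot: [[0.101, 0.995, 0.019], [0.995, -0.101, -0.002], [0.0, 0.019, -1.0]]
wrist_force: [-0.2, 0.9, 0.8]
gripper_width: 0.584
```

```bash
python3 - <<'E'
from h import *
st(); p=grab("wrist","w19.png")
hsv=cv2.cvtColor(p["pixels"],cv2.COLOR_BGR2HSV); m=cv2.inRange(hsv,(100,120,40),(125,255,255))
n,l,s,c=cv2.connectedComponentsWithStats(m)
for i in range(1,n):
    if s[i,4]>150: print("blue",s[i],"z113",np.round(toz(p,c[i],113),1))
go((419,-257,215),84.2)
E
```

```text
t 29.6 pos [674.8 -19.9 234.4] yaw 84.2 z [ 0.019 -0.002 -1.   ] F [-0.2  0.9  0.8] w 0.584 q [-0.13  0.44  0.58  1.68  0.    1.54]
blue [114   0  26  20 428] z113 [575.1 158.7 113. ]
blue [ 233  161   37   37 1070] z113 [671.6 -18.3 113. ]
blue [232 209  34  34 926] z113 [663.8 -65.8 113. ]
blue [445 314  25  41 474] z113 [ 978.6 -317.1  113. ]
blue [485 353  22  21 275] z113 [1162.7 -491.5  113. ]
lin [-26.17 -22.98   1.27] rot [ 0.8 -0.  -0. ] curyaw 84.2 q6 64
```

>>> jog_arm(
  linear=[
    [-3, -2.6, 1.3],
    [-6.5, -5.7, 1.3],
    [-10, -8.8, 1.3],
    [-13.5, -11.8, 1.3],
    [-17, -15, 1.3],
    [-20.5, -18, 1.3],
    [-23.5, -20.6, 1.3],
    [-25.5, -22.4, 1.3],
    [-26.2, -23, 1.3],
    [-26.2, -23, 1.3],
    [-26.2, -23, 1.3],
  ],
  rot=[
    [0, 0, 0],
    [0, 0, 0],
    [0, 0, 0],
    [0, 0, 0],
    [0.4, 0, 0],
    [0.8, 0, 0],
    [0.8, 0, 0],
    [0.8, 0, 0],
    [0.8, 0, 0],
    [0.8, 0, 0],
    [0.8, 0, 0],
  ],
  claw=[8.5, 8.5, 8.5, 8.5, 8.5, 8.5, 8.5, 8.5, 8.5, 8.5, 8.5],
)

```text
clock: 30.75
tool_pos: [419.1, -256.5, 214.1]
tcp_rot: [[0.101, 0.995, 0.0], [0.995, -0.101, 0.002], [0.002, -0.0, -1.0]]
wrist_force: [0.7, -0.3, 0.6]
gripper_width: 0.998
```

```bash
cat > b.py <<'E'
from h import *
st(); p=grab("wrist")
for r in regions_of(p,"tube_a_c"):
    q=np.argwhere(r["pixels"]); print(round(r["conf"],2),np.round(r["centre"]),len(q),q.min(0),q.max(0))
hsv=cv2.cvtColor(p["pixels"],cv2.COLOR_BGR2HSV); m=cv2.inRange(hsv,(100,120,40),(125,255,255))
n,l,s,c=cv2.connectedComponentsWithStats(m)
for i in range(1,n):
    if s[i,4]>150: print("blue",s[i],"z106",np.round(toz(p,c[i],106),1))
E
python3 b.py
```

```text
t 30.8 pos [ 419.1 -256.5  214.1] yaw 84.2 z [ 0.     0.002 -1.   ] F [ 0.7 -0.3  0.6] w 0.998 q [-0.69 -0.04 -0.03  1.59  0.    0.99]
blue [ 242  166   38   40 1168] z106 [ 422.2 -257.3  106. ]
```

>>> jog_arm(
  linear=[
    [0, 0.2, 3],
    [0, 0.2, 7],
    [0, 0.2, 10.5],
    [0, 0.2, 13],
    [0, 0.2, 14.3],
    [0, 0.2, 14.7],
    [0, 0.2, 14.7],
    [0, 0.2, 14.7],
  ],
  rot=[
    [0, 0, 0],
    [0, 0, 0],
    [0, 0, 0],
    [0, 0, 0],
    [0, 0, 0],
    [0, 0, 0],
    [0, 0, 0],
    [0, 0, 0],
  ],
  claw=[8.5, 8.5, 8.5, 8.5, 8.5, 8.5, 8.5, 8.5],
)

```text
clock: 31.65
tool_pos: [422.8, -257.1, 69.1]
tcp_rot: [[0.099, 0.995, 0.003], [0.995, -0.099, -0.001], [-0.001, 0.003, -1.0]]
wrist_force: [-0.5, -0.1, 0.5]
gripper_width: 0.994
```

>>> jog_arm(
  linear=[
    [0, 0, 0],
    [0, 0, 0],
    [0, 0, 0],
    [0, 0, 0],
    [0, 0, 0],
    [0, 0, 0],
    [0, 0, 0],
    [0, 0, 0],
    [0, 0, 0],
    [0, 0, 0],
  ],
  rot=[
    [0, 0, 0],
    [0, 0, 0],
    [0, 0, 0],
    [0, 0, 0],
    [0, 0, 0],
    [0, 0, 0],
    [0, 0, 0],
    [0, 0, 0],
    [0, 0, 0],
    [0, 0, 0],
  ],
  claw=[2, 2, 2, 2, 2, 2, 2, 2, 2, 2],
  grip_force=30,
)

```text
clock: 32.65
tool_pos: [423.2, -257.3, 69.7]
tcp_rot: [[0.099, 0.995, 0.003], [0.995, -0.099, -0.002], [-0.001, 0.004, -1.0]]
wrist_force: [-0.5, 0.5, 5.0]
gripper_width: 0.327
```

>>> jog_arm(
  linear=[
    [0, 0, -2],
    [0, 0, -5],
    [0, 0, -9],
    [0, 0, -13],
    [0, 0, -16],
    [0, 0, -16],
    [0, 0, -16],
  ],
  rot=[
    [0, 0, 0],
    [0, 0, 0],
    [0, 0, 0],
    [0, 0, 0],
    [0, 0, 0],
    [0, 0, 0],
    [0, 0, 0],
  ],
  claw=[2, 2, 2, 2, 2, 2, 2],
)

```text
clock: 33.35
tool_pos: [422.8, -257.2, 229.4]
tcp_rot: [[0.099, 0.995, 0.004], [0.995, -0.099, -0.002], [-0.001, 0.004, -1.0]]
wrist_force: [0.3, 0.6, -0.3]
gripper_width: 0.328
```

```bash
python3 b.py; python3 -c "
from h import *
go((674.5,29,227),84.0)"
```

```text
t 33.4 pos [ 422.8 -257.2  229.4] yaw 84.3 z [ 0.004 -0.002 -1.   ] F [ 0.3  0.6 -0.3] w 0.328 q [-0.68 -0.04  0.01  1.61  0.    0.99]
blue [ 218  249   76   74 4462] z106 [ 409.8 -380.2  106. ]
lin [30.91 22.32  0.08] rot [ 0.  -0.1  0.3] curyaw 84.3 q6 98
```

>>> jog_arm(
  linear=[
    [2, 1.5, 0],
    [5, 3.6, 0],
    [9, 6.5, 0],
    [13, 9.4, 0],
    [17, 12.3, 0],
    [21, 15.2, 0],
    [25, 18, 0],
    [28.5, 20.6, 0],
    [30.5, 22, 0],
    [30.9, 22.4, 0],
    [30.9, 22.4, 0],
    [30.9, 22.4, 0],
  ],
  rot=[
    [0, 0, 0],
    [0, 0, 0],
    [0, 0, 0],
    [0, 0, 0],
    [0, 0, 0],
    [0, 0, 0],
    [0, 0, 0.3],
    [0, 0, 0.3],
    [0, 0, 0.3],
    [0, 0, 0.3],
    [0, 0, 0.3],
    [0, 0, 0.3],
  ],
  claw=[2, 2, 2, 2, 2, 2, 2, 2, 2, 2, 2, 2],
)

```text
clock: 34.65
tool_pos: [674.3, 27.8, 226.7]
tcp_rot: [[0.105, 0.994, -0.002], [0.994, -0.105, 0.0], [0.0, -0.002, -1.0]]
wrist_force: [0.3, 0.1, -0.9]
gripper_width: 0.328
```

```bash
python3 -c "
from h import *
st();go((673.5,28.5,130),84.0)"
```

```text
t 34.6 pos [674.3  27.8 226.7] yaw 84.0 z [-0.002  0.    -1.   ] F [ 0.3  0.1 -0.9] w 0.328 q [-0.06  0.47  0.59  1.7   0.    1.62]
lin [ 0.06 -0.07  9.67] rot [-0.1 -0.  -0. ] curyaw 84.0 q6 98
```

>>> jog_arm(
  linear=[
    [0, -0.1, 2],
    [0.1, -0.1, 4.5],
    [0.1, -0.1, 7],
    [0.1, -0.1, 9],
    [0.1, -0.1, 9.6],
    [0.1, -0.1, 9.6],
    [0.1, -0.1, 9.6],
    [0.1, -0.1, 9.6],
  ],
  rot=[
    [0, 0, 0],
    [0, 0, 0],
    [0, 0, 0],
    [0, 0, 0],
    [0, 0, 0],
    [0, 0, 0],
    [0, 0, 0],
    [0, 0, 0],
  ],
  claw=[2, 2, 2, 2, 2, 2, 2, 2],
)

```text
clock: 35.45
tool_pos: [674.3, 28.5, 132.9]
tcp_rot: [[0.106, 0.994, 0.001], [0.994, -0.106, 0.0], [0.0, 0.001, -1.0]]
wrist_force: [-0.7, 1.0, 0.6]
gripper_width: 0.325
```

```bash
python3 - <<'E'
from h import *
st(); p=grab("wrist","w20.png"); q=grab("scene","s20.png")
a=p["pixels"][60:330,130:380]; a=cv2.resize(a,(400,432),interpolation=cv2.INTER_CUBIC)
b=q["pixels"][120:280,150:298]; b=cv2.resize(b,(400,432),interpolation=cv2.INTER_CUBIC)
cv2.imwrite("pics/w20b.png",np.hstack([a,b]))
E
```

```text
t 35.5 pos [674.3  28.5 132.9] yaw 83.9 z [ 0.001  0.    -1.   ] F [-0.7  1.   0.6] w 0.325 q [-0.06  0.44  0.37  1.5   0.    1.62]
```

View pics/w20b.png

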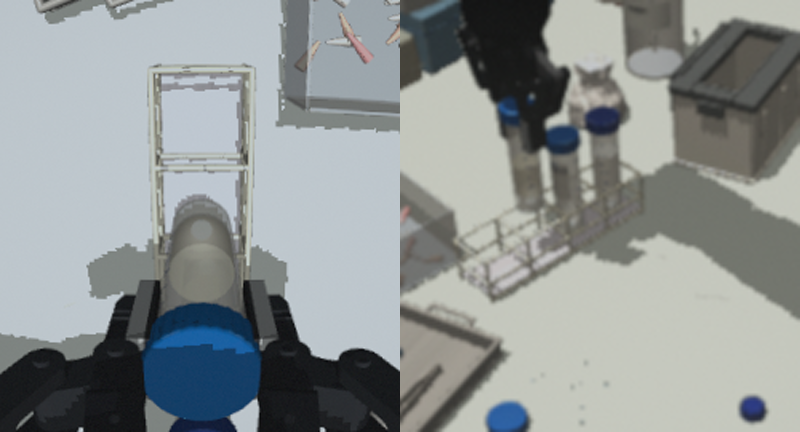

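The foot's top edge is at (203,197). Divider wire is at row 168 from x=151 to 253, end wire at row 67. The first tube stands upright in its bay.

```bash
python3 - <<'E'
from h import *
p=grab("wrist"); zf=readout.sense()["tool_pos"][2]-69.5
f=lambda a:(130+a[0]*.625,60+a[1]*.625)
print("foot top edge",toz(p,f((203,197)),zf), "left",toz(p,f((172,218)),zf),"right",toz(p,f((234,218)),zf))
D=(toz(p,f((151,168)),50)+toz(p,f((253,168)),50))/2;E=(toz(p,f((150,68)),50)+toz(p,f((255,67)),50))/2
print(D,E); u=(E-D)/np.linalg.norm(E-D); print("bay c",D-24*u)
E
```

```text
foot top edge [675.43047298  43.13442851  62.68282466] left [659.59051808  34.20496878  62.68282466] right [689.08832205  31.06121913  62.68282466]
[676.15703451  53.98964644  50.        ] [681.53276309 102.78053602  50.        ]
bay c [673.52864532  30.13400622  50.        ]
```

>>> jog_arm(
  linear=[
    [0, 0, 0.5],
    [0, 0, 1.3],
    [0, 0, 2.3],
    [0, 0, 3.3],
    [0, 0, 4.2],
    [0, 0, 4.8],
    [0, 0, 4.9],
    [0, 0, 4.9],
    [0, 0, 4.9],
  ],
  rot=[
    [0, 0, 0],
    [0, 0, 0],
    [0, 0, 0],
    [0, 0, 0],
    [0, 0, 0],
    [0, 0, 0],
    [0, 0, 0],
    [0, 0, 0],
    [0, 0, 0],
  ],
  claw=[2, 2, 2, 2, 2, 2, 2, 2, 2],
)

```text
clock: 36.5
tool_pos: [674.5, 28.9, 83.8]
tcp_rot: [[0.105, 0.994, 0.001], [0.994, -0.105, 0.0], [0.0, 0.001, -1.0]]
wrist_force: [-0.1, -0.4, 0.0]
gripper_width: 0.324
```

>>> jog_arm(
  linear=[
    [0, 0, 0.3],
    [0, 0, 0.6],
    [0, 0, 0.7],
    [0, 0, 0.7],
    [0, 0, 0.7],
  ],
  rot=[
    [0, 0, 0],
    [0, 0, 0],
    [0, 0, 0],
    [0, 0, 0],
    [0, 0, 0],
  ],
  claw=[2, 2, 2, 2, 2],
)

```text
clock: 37.0
tool_pos: [674.5, 28.9, 76.8]
tcp_rot: [[0.105, 0.994, 0.001], [0.994, -0.105, 0.0], [0.0, 0.001, -1.0]]
wrist_force: [0.0, -0.2, 0.6]
gripper_width: 0.326
```

>>> jog_arm(
  linear=[
    [0, 0, 0],
    [0, 0, 0],
    [0, 0, 0],
    [0, 0, 0],
    [0, 0, -1],
    [0, 0, -4],
    [0, 0, -8],
    [0, 0, -12],
    [0, 0, -15],
    [0, 0, -15],
  ],
  rot=[
    [0, 0, 0],
    [0, 0, 0],
    [0, 0, 0],
    [0, 0, 0],
    [0, 0, 0],
    [0, 0, 0],
    [0, 0, 0],
    [0, 0, 0],
    [0, 0, 0],
    [0, 0, 0],
  ],
  claw=[4.8, 4.8, 4.8, 4.8, 4.8, 4.8, 4.8, 4.8, 4.8, 4.8],
)

```text
clock: 38.0
tool_pos: [677.0, 28.7, 235.1]
tcp_rot: [[0.105, 0.994, 0.014], [0.994, -0.105, -0.0], [0.001, 0.014, -1.0]]
wrist_force: [0.7, -0.8, 1.7]
gripper_width: 0.56
```

```bash
python3 b.py; python3 -c "
from h import *
go((400,-150,260),84)"
```

```text
t 38.0 pos [677.   28.7 235.1] yaw 84.0 z [ 0.014 -0.    -1.   ] F [ 0.7 -0.8  1.7] w 0.56 q [-0.06  0.46  0.6   1.7   0.    1.62]
blue [116  30  26  26 512] z106 [573.3 175.9 106. ]
blue [ 233  162   37   38 1071] z106 [673.2  26.5 106. ]
blue [238 209  34  35 943] z106 [671.4 -21.7 106. ]
blue [237 251  31  31 777] z106 [663.1 -70.5 106. ]
blue [477 368  22  16 205] z106 [1175.2 -511.4  106. ]
lin [-20.68 -25.46  -3.25] rot [ 0.3 -0.  -0. ] curyaw 84.0 q6 75
```

Retreat clear and take a last look from the fixed cameras.

>>> jog_arm(
  linear=[
    [-0.5, -3, -3],
    [-4, -7, -3],
    [-8, -11, -3],
    [-12, -15, -3],
    [-16, -19, -3],
    [-19, -23, -3],
    [-20.7, -25.5, -3],
    [-20.7, -25.5, -3],
    [-20.7, -25.5, -3],
  ],
  rot=[
    [0, 0, 0],
    [0, 0, 0],
    [0, 0, 0],
    [0, 0, 0],
    [0, 0, 0],
    [0, 0, 0],
    [0, 0, 0],
    [0, 0, 0],
    [0, 0, 0],
  ],
  claw=[4.8, 4.8, 4.8, 4.8, 4.8, 4.8, 4.8, 4.8, 4.8],
)

```text
clock: 39.0
tool_pos: [398.2, -150.4, 256.0]
tcp_rot: [[0.108, 0.994, 0.003], [0.994, -0.108, 0.001], [0.002, 0.003, -1.0]]
wrist_force: [0.0, -0.0, -0.2]
gripper_width: 0.562
```

```bash
python3 - <<'E'
from h import *
st(); p=grab("top"); q=grab("scene")
axis(p,"tweezers_a_c",7.5); axis(p,"tweezers_b_c",7.5)
a=cv2.resize(p["pixels"][110:250,80:400],(800,350),interpolation=cv2.INTER_CUBIC)
b=cv2.resize(q["pixels"][150:320,70:400],(485,250),interpolation=cv2.INTER_CUBIC); b=np.hstack([b,np.zeros((250,315,3),np.uint8)])
cv2.imwrite("pics/end.png",np.vstack([a,b]))
print(np.round(toz(p,(80+667/2.2222,110+241/2.2222),17)))
for r in regions_of(p,"culture_dish")[:2]: print(r["conf"],r["centre"],toz(p,r["centre"],17))
E
```

```text
t 39.0 pos [ 398.2 -150.4  256. ] yaw 83.8 z [ 0.003  0.001 -1.   ] F [ 0.  -0.  -0.2] w 0.562 q [-0.52 -0.2  -0.09  1.68  0.    1.16]
tweezers_a_c 0.59 px [165. 171.] mid [623.2 202.1] head 105.1 len 18.0
tweezers_a_c 0.49 px [148. 158.] mid [657.9 254.6] head 102.5 len 105.6
[ 487. -402.   17.]
```

View pics/end.png

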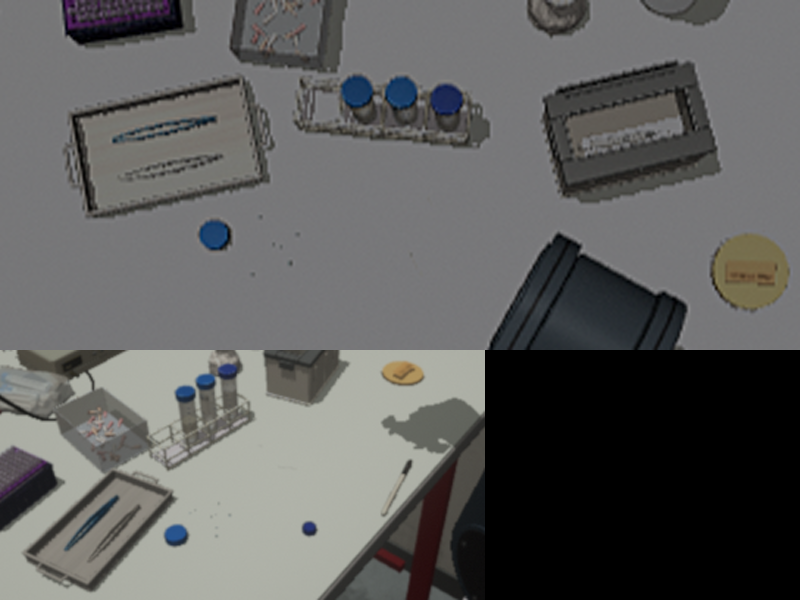

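Everything is in place: both tweezers lie side by side in the tray, three tubes stand upright in the rack, and the dish is still at px (380,219).

```bash
python3 -c "
from station import *
print(sign_off())"
```

```text
the job is handed in; nothing more can be done
None
```

The job is done and handed in, at about 39 s of the 131 s allowed.

- **Syringe:** I moved it first, letting it go just above the slot. Afterwards the wrist camera showed it lying inside the bin.
- **Tweezers:** Both lie flat lengthways in the wash tray, roughly 45 mm apart and not crossing. The final top and scene pictures show both.
- **Tubes:** Both stand upright in the two middle bays of the rack (y = -24 and 24 mm). Their caps were measured about 48 mm apart, which matches the bay spacing.
- **Culture dish:** It was not touched and sits at the same place in the top picture as at the start, px (380, 219).

Three checks did not agree cleanly:

- **Final detections:** The detector missed the pale tweezers in the last top picture, found only part of the blue ones and did not report the dish. I confirmed those three by eye in that picture.
- **Rack position:** My first estimates differed by about 8 mm in x. I settled it from a closer wrist view before placing the tubes.
- **Pale tweezers:** They were about 3.5 mm off centre between the pads, so I shifted the gripper before closing.

Forces stayed low: every wrist force reading I took was under 6 N.

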